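Find the sound casting on the balance and clamp it for drilling

TASK

Two valve-block castings look alike, but one has a hidden cavity and is lighter: set them one on each pan of the balance, let go and let the beam come to rest, and see which is heavier. Seat the heavier one upright in the drilling cradle, its two side ports down in the saddles, and lock the cradle's own toggle clamp on it by pushing the black handle all the way down past its resistance, so that it stays down. Leave the lighter one on its pan and do not disturb the other things on the bench.

Things in the scene. Friction and masses are not known exactly. Their poses are not given: they have to be found in the camera images.
- casting_a_centre (a point): First casting: bare die-cast valve block, body 36 x 52 x 36 mm high, a 21 mm round port stub 10 mm long on each short end (axis 18 mm up), a 25 mm boss on top (44 mm in all). Both look exactly alike, weigh 0.11 to 0.26 kg and stand upright on the bench. Point: the centre, 22 mm above the underside; x across the 36 mm width (grip the flats), y along the stubs, z up.
- casting_b_centre (a point): Second casting: same as the first to the eye. Which of the two is heavier changes from start to start.
- casting_a: The first casting as a solid; origin on its underside, 2 mm in -x from the centre.
- casting_b: The second casting as a solid; origin on its underside, 2 mm in -x from the centre.
- balance: Low equal-arm balance on the bench, grey housing 92 x 128 mm, 49 mm high, two round steel pans above its ends. Origin under its middle; its y axis runs along the beam to the left pan, its -x side carries the dial.
- pan_left_top (a point): Centre of the flat top of the pan at the balance's +y end: steel disc of 117 mm with a 3 mm rim, 100 mm from the balance's middle, 78 mm above the bench when the beam is level. The pans stay level and move straight up and down by 12 mm either way, almost freely: a loaded pan sinks to its stop and the other rises.
- pan_right_top (a point): Centre of the flat top of the pan at the balance's -y end, like the other.
- pan_left: The left pan as a solid; origin at the centre of its top.
- pan_right: The right pan as a solid; origin at the centre of its top.
- beam (a joint): Tilt of the balance beam in rad: 0 level, positive with the left (+y) pan up and the right pan down, stops at +0.12 and -0.12. Damped: after loading it comes to rest in 1 to 2 s. A difference of 4 percent is enough to bring it to its stop.
- fixture: Drilling cradle: steel base plate 96 x 200 x 12 mm bolted to the bench. Origin on the bench under the cradle's centre; the toggle clamp stands towards its -y end.
- nest (a point): Where a casting's centre lies when seated: underside on the rest 24 mm above the bench, stubs along the fixture's y (either way round) in two dark saddle plates 6.5 mm thick, 32 mm either side of the centre; their slots are 26 mm wide with sloped mouths, the posts reach 55 mm above the bench. Play about 2.5 mm each way; nothing stands beside the flats. Axes as the fixture's.
- clamp_handle (a joint): Swing of the clamp handle, rad: 0 fully open (handle 1.27 above level), 1.27 locked (level towards the fixture's -y, against its stop). Starts at 0 to 0.06 and stays there. Closing swings the clamp arm down; from about 0.9 its rubber tip meets the casting and the grip resists with some 2 to 4 N until the dead centre at 1.16; left short of that it springs back.
- clamp_pivot (a point): Axis of the clamp handle (along the fixture's x), 50 mm above the bench, 130 mm from the cradle's centre towards the fixture's -y. With the clamp open the clamp arm stands upright between this and the cradle, 62 mm or more from the cradle's centre, up to 140 mm above the bench.
- handle_grip (a point): Middle of the black round grip of the clamp handle, 16 mm thick, 64 mm long, 82 mm from the pivot; its centreline passes 4 mm above the pivot when level. Can be pushed down from above with closed fingers, following its arc about the pivot.
- clamp_tip: Rubber tip of the clamp, 10 mm across, on the end of the clamp arm; presses on the flat top of the seated casting beside the boss.
- bearing_1: Bystander: ball bearing 52 mm across, 15 mm high; origin on its underside.
- brass_bush_1: Bystander: flanged brass bush 38 mm across, 34 mm high.
- caliper: Bystander: caliper 241 mm long, lying flat.
- cover_plate: Bystander: die-cast cover 64 x 96 x 12 mm.
- plug_gauge: Bystander: plug gauge 94 mm long, 18 mm thick.
- soft_hammer: Bystander: soft-face hammer 216 mm long.
- thread_locker: Bystander: small upright bottle 94 mm high.
- seal_ring_1: Bystander: black lip seal 60 mm across, 8 mm high.
Not all that is in view belongs to the job. Leave any yellow look-alike of the casting_b alone.

How it is judged (in metres and radians):
On the way, in this order (a step that is already met when the one before it is completed fails the run):
1. the castings stand on opposite pans, let go, and the beam has come to rest (((horizontal distance between casting_a_centre and pan_left_top below 0.035 m and z of casting_a_centre in the frame of pan_left_top between 0.017 and 0.027 m and angle between each of casting_a_centre, casting_b_centre's own z axis and vertical below 0.1 rad and horizontal distance between casting_b_centre and pan_right_top below 0.035 m and z of casting_b_centre in the frame of pan_right_top between 0.017 and 0.027 m) or (horizontal distance between casting_b_centre and pan_left_top below 0.035 m and z of casting_b_centre in the frame of pan_left_top between 0.017 and 0.027 m and angle between each of casting_b_centre, casting_a_centre's own z axis and vertical below 0.1 rad and horizontal distance between casting_a_centre and pan_right_top below 0.035 m and z of casting_a_centre in the frame of pan_right_top between 0.017 and 0.027 m)) and contact force between the fingers and casting_a below 0.05 N and contact force between the fingers and casting_b below 0.05 N and velocity of joint beam between -0.06 and 0.06 rad/s), for 0.3 s.
2. the heavier casting stands seated in the cradle, let go, the clamp still open, and the lighter one stands on its pan (value of joint clamp_handle below 0.6 rad and contact force between the fingers and casting_a below 0.05 N and contact force between the fingers and casting_b below 0.05 N and (((x of casting_a_centre in the frame of nest between -0.0045 and 0.0045 m and y of casting_a_centre in the frame of nest between -0.0055 and 0.0055 m and z of casting_a_centre in the frame of nest between -0.003 and 0.003 m and angle between casting_a_centre's own z axis and vertical below 0.08 rad and angle between the x axis of casting_a_centre and the x axis of nest, either way round below 0.15 rad and contact force between casting_a and fixture above 1.69517 N) and ((horizontal distance between casting_b_centre and pan_left_top below 0.035 m and z of casting_b_centre in the frame of pan_left_top between 0.017 and 0.027 m and angle between casting_b_centre's own z axis and vertical below 0.1 rad) or (horizontal distance between casting_b_centre and pan_right_top below 0.035 m and z of casting_b_centre in the frame of pan_right_top between 0.017 and 0.027 m and angle between casting_b_centre's own z axis and vertical below 0.1 rad))) or (x of casting_b_centre in the frame of nest between -0.0045 and 0.0045 m and y of casting_b_centre in the frame of nest between -0.0055 and 0.0055 m and z of casting_b_centre in the frame of nest between -0.003 and 0.003 m and angle between casting_b_centre's own z axis and vertical below 0.08 rad and angle between the x axis of casting_b_centre and the x axis of nest, either way round below 0.15 rad and ((horizontal distance between casting_a_centre and pan_left_top below 0.035 m and z of casting_a_centre in the frame of pan_left_top between 0.017 and 0.027 m and angle between casting_a_centre's own z axis and vertical below 0.1 rad and contact force between casting_a and pan_left between 0.3 and 1.83643 N) or (horizontal distance between casting_a_centre and pan_right_top below 0.035 m and z of casting_a_centre in the frame of pan_right_top between 0.017 and 0.027 m and angle between casting_a_centre's own z axis and vertical below 0.1 rad and contact force between casting_a and pan_right between 0.3 and 1.83643 N))))), for 0.2 s.
At the end, for the whole second after the job is handed in: The heavier casting (either, if within 4 percent) is seated upright in the cradle (4.5 mm across, 5.5 along, 3 in height), the handle within 0.05 rad of its stop, the tip pressing with over 5 N; the lighter stands upright on a pan, within 35 mm of its centre; both at rest (value of joint clamp_handle above 1.22 rad and ((x of casting_a_centre in the frame of nest between -0.0045 and 0.0045 m and y of casting_a_centre in the frame of nest between -0.0055 and 0.0055 m and z of casting_a_centre in the frame of nest between -0.003 and 0.003 m and angle between casting_a_centre's own z axis and vertical below 0.08 rad and angle between the x axis of casting_a_centre and the x axis of nest, either way round below 0.15 rad and ((horizontal distance between casting_b_centre and pan_left_top below 0.035 m and z of casting_b_centre in the frame of pan_left_top between 0.017 and 0.027 m and angle between casting_b_centre's own z axis and vertical below 0.1 rad) or (horizontal distance between casting_b_centre and pan_right_top below 0.035 m and z of casting_b_centre in the frame of pan_right_top between 0.017 and 0.027 m and angle between casting_b_centre's own z axis and vertical below 0.1 rad)) and contact force between clamp_tip and casting_a above 5 N) or (x of casting_b_centre in the frame of nest between -0.0045 and 0.0045 m and y of casting_b_centre in the frame of nest between -0.0055 and 0.0055 m and z of casting_b_centre in the frame of nest between -0.003 and 0.003 m and angle between casting_b_centre's own z axis and vertical below 0.08 rad and angle between the x axis of casting_b_centre and the x axis of nest, either way round below 0.15 rad and ((horizontal distance between casting_a_centre and pan_left_top below 0.035 m and z of casting_a_centre in the frame of pan_left_top between 0.017 and 0.027 m and angle between casting_a_centre's own z axis and vertical below 0.1 rad and contact force between casting_a and pan_left between 0.3 and 1.83643 N) or (horizontal distance between casting_a_centre and pan_right_top below 0.035 m and z of casting_a_centre in the frame of pan_right_top between 0.017 and 0.027 m and angle between casting_a_centre's own z axis and vertical below 0.1 rad and contact force between casting_a and pan_right between 0.3 and 1.83643 N)) and contact force between clamp_tip and casting_b above 5 N)) and linear speed of each of casting_a, casting_b below 0.02 m/s); the robot touches nothing.
It fails at once if a bystander is moved by more than 30 mm (distance of any of cover_plate, plug_gauge, soft_hammer, thread_locker from where it was at the start of the episode above 0.03 m).
It fails at once if a casting is tipped over (angle between any of casting_a_centre, casting_b_centre's own z axis and vertical above 0.7 rad).
It also fails if it takes over 67 s, if anything falls off the work surface, if the arm or the gripper's body presses on something with over 40 N, if the wrist force passes 120 N, or if a joint passes its speed limit or range.

ROBOT

A 6-joint arm with a two-finger parallel gripper is mounted at the origin on a cart in front of the work surface, level with it; the furniture and walls round the work are solid. World frame = base frame: x ahead of the robot, y to its left, z up, the work surface at z = 0. Lengths are in mm, angles in rad, forces in N, time in s.
With the tool pointing down it reaches from about 350 to 975 mm from the base axis. Payload 7.1 kg.
Tool frame: the origin (TCP) lies between the finger pads; the fingertips stand 19 mm ahead of it and the grasp point (between the pads) is the TCP; y points along the fingers, z is the direction in which the jaws open and shut, and the axes are right-handed (so a half turn about y gives the same grasp; the last joint's range is limited). The gripper opens to 88 mm and grips with 3 to 60 N. Pads are 20 mm wide; open, the fingers measure 115 mm over their backs; the gripper's body (75 mm by 178 mm) begins 61 mm behind the grasp point.
Start: joints at [-1.296, 0.423, 1.63, -0, 1.089, -0.019], TCP at [181.013, -598.197, 241.675] pointing down, gripper open.
Joint ranges: [-3, 3], [-0.9, 2.11], [0.09, 2.58], [-1.31, 4.45], [0.11, 2.69], [-2.54, 2.54]. Speed limits (rad/s): [2.39, 2.39, 3.01, 3.14, 3.14, 3.14].

INTERFACE

Orientations are given as a rotation vector (axis times angle).
In Python, from workcell import ctrl gives the robot as it stands.
- The arm moves only by the tool servo_tool, never from a script. Its argument "moves" is text: rows parted by semicolons, each of 6 numbers parted by spaces: the shift along the world's x, y, z in m, then the turn, a rotation vector about the world's x, y, z in degrees. A call has 1 to 8 rows; each row is the pose to reach, as a shift and turn from the pose commanded when the call began; what a row does not reach only later rows make up. A row lasts 1/8 s, in which the tool goes at most 62.5 mm and 10.7 degrees, less where a joint would pass 70% of its speed; a pose out of reach is approached as far as the arm can. A call with a gripper value outside its range is refused whole. "hand" is the closure in counts, from 0 (fully open) to 255 (shut), set as the call begins (left out, the last holds). The fingers move at their own pace and stop on an object; the grip force is fixed at half the most. Time passes only in rows, so rows that repeat a pose let the fingers close. It gives the time, the measured TCP pose, the force and the opening at its end, in the units of the state.
- ctrl.get_obs(): the state, without advancing time (a new reading comes with each control period).
- ctrl.get_image(name): name is "side" or "top"; returns a dict with "pixels" (384x512x3 uint8, red, green, blue), "depth" (384x512 float32, mm along the optical axis (not along the pixel's ray), 0 where there is no reading), "vertical_fov" (degrees; the focal length in pixels is half the picture's height over the tangent of half this angle, whatever the lens; pixels are square), "cx", "cy" (the principal point, pixels), "xyz" and "attitude" of the camera in the world. Camera axes: x right, y up, looking along -z (the intrinsics and any distortion apply to the point x, -y, -z); pixel columns grow to the right and rows downward; lengths in mm; the calibration is good to about 2 mm. A picture is of the moment at which its call begins.
- ctrl.close_job(): hands the job in, once; it reports no verdict.
The state is a dict: "t": time; "qpos": joint angles; "qvel": joint speeds; "joint_torque": joint torques, N m; "ee_pos": TCP position; "orientation": TCP orientation; "ft_force": force on the tool from outside, world axes, zero at the start; "moment": the same for the moment, N m; "width": finger opening in mm.
Only numpy, scipy, OpenCV 4.12 (cv2) and the standard library are available. Lean on these libraries where they do the work, as an engineer would, in place of code of your own. Each camera call takes 0.05 s, during which the arm holds its last target.

## Working session

There is one attempt and no reset: what is moved stays moved. The work goes in short steps, Python scripts to look and compute and a tool call to move; the robot and the scene stay as the last step left them, time stands still between calls to the robot, and variables do not carry over. Pictures are saved under pics/ and viewed, and the job is handed in when it is done.

Besides the shell and the picture viewer there is one more tool, called after "Call:" by a JSON object that holds its "op" and its "data", one argument or row to a line. servo_tool: Moves the arm, as the interface text tells. Its arguments: {"type":"object","properties":{"moves":{"type":"string"},"hand":{"type":"number"}},"required":["moves"]}

```bash
ls; mkdir -p pics; cat > h.py <<'E'
import numpy as np,cv2,pickle
from workcell import ctrl
from scipy.spatial.transform import Rotation as R
def grab(n,fn=None):
    im=ctrl.get_image(n)
    pickle.dump(im,open(n+'.pkl','wb'))
    if fn: cv2.imwrite('pics/'+fn,im['pixels'][:,:,::-1])
    return im
E
python3 - <<'E'
from h import *
for n in('side','top'):
    im=grab(n,n+'0.png'); print({k:v for k,v in im.items() if k not in('pixels','depth')}, (im['depth']>0).mean())
print(ctrl.get_obs())
E
```

```text
pics
{'vertical_fov': 44.71434373806419, 'cx': 252.33580146896554, 'cy': 190.99439684783522, 'xyz': array([1076.45727754,  977.98378333, 1038.2541043 ]), 'attitude': array([0.29197022, 1.11823526, 2.36416828])} 0.9291483561197916
{'vertical_fov': 56.74845669483147, 'cx': 257.21290894020996, 'cy': 191.66880599707684, 'xyz': array([ 311.94320266,   36.91787957, 1177.20958752]), 'attitude': array([ 0.15165884, -0.15492359, -1.58188565])} 0.9960276285807291
{'t': 0.1, 'qpos': array([-1.29601290e+00,  4.23753036e-01,  1.63059998e+00, -2.96381713e-05,
        1.08860581e+00, -1.89755839e-02]), 'qvel': array([ 9.58056136e-04,  8.77788397e-05, -1.22706817e-03,  1.84409958e-03,
        1.28011595e-03,  1.34304794e-03]), 'joint_torque': array([ 3.53831401e-04, -5.45613241e+01, -2.74325252e+01,  6.45369175e-02,
        1.87998754e-02, -2.05635905e-05]), 'ee_pos': array([ 180.87361639, -597.76108295,  240.99186582]), 'orientation': array([-0.30552891,  2.06505247, -2.06223274]), 'ft_force': array([ 0.34007688,  0.11867493, -0.43384104]), 'moment': array([-0.03556438, -0.01836819,  0.02201253]), 'width': 87.49576136102944}
```

View pics/side0.png

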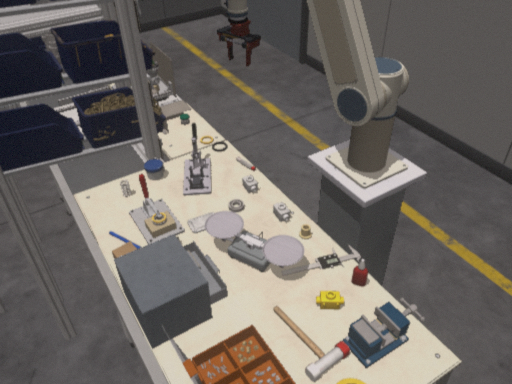

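View pics/top0.png

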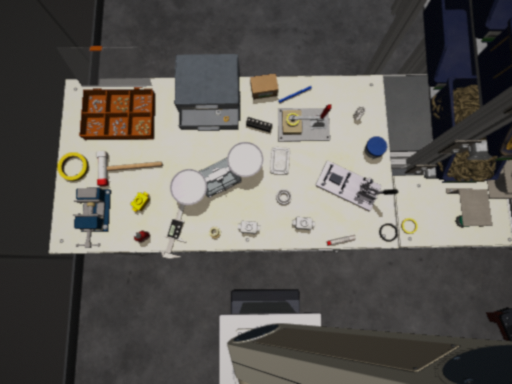

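```bash
cat >> h.py <<'E'
def pts(im):
    H,W=im['depth'].shape; f=H/2/np.tan(np.radians(im['vertical_fov'])/2)
    u,v=np.meshgrid(np.arange(W),np.arange(H)); d=im['depth']
    p=np.stack([(u-im['cx'])/f*d,-(v-im['cy'])/f*d,-d],-1)
    return p@R.from_rotvec(im['attitude']).as_matrix().T+im['xyz']
def ray(im,u,v,z):
    H,W=im['depth'].shape; f=H/2/np.tan(np.radians(im['vertical_fov'])/2)
    d=R.from_rotvec(im['attitude']).as_matrix()@np.array([(u-im['cx'])/f,-(v-im['cy'])/f,-1])
    return im['xyz']+d*(z-im['xyz'][2])/d[2]
def crop(im,fn,x0,x1,y0,y1,s):
    cv2.imwrite('pics/'+fn,cv2.resize(im['pixels'][y0:y1,x0:x1,::-1],None,fx=s,fy=s,interpolation=cv2.INTER_CUBIC))
def proj(im,p):
    H,W=im['depth'].shape; f=H/2/np.tan(np.radians(im['vertical_fov'])/2)
    c=R.from_rotvec(im['attitude']).as_matrix().T@(np.array(p)-im['xyz'])
    return im['cx']+f*c[0]/-c[2], im['cy']-f*c[1]/-c[2]
E
python3 - <<'E'
from h import *
t=pickle.load(open('top.pkl','rb'));s=pickle.load(open('side.pkl','rb'))
crop(t,'top_c.png',150,410,80,260,3)
crop(s,'side_c.png',120,380,110,290,3)
P=pts(t)
for (u,v) in [(249,227),(303,223),(245,160),(190,187),(220,183),(349,185),(334,179),(372,190),(390,191),(270,240),(100,230),(330,150),(230,140)]:
    print((u,v),P[v,u].round(1),t['pixels'][v,u])
P=pts(s)
for (u,v) in [(283,211),(251,184),(224,226),(284,250),(197,175),(196,130),(240,280)]:
    print('s',(u,v),P[v,u].round(1))
E
```

```text
(249, 227) [421.9  60.9  36.3] [199 195 193]
(303, 223) [ 431.8 -112.7   37.5] [198 195 193]
(245, 160) [633.3  70.3  76.8] [203 199 198]
(190, 187) [546.7 244.3  81. ] [203 199 198]
(220, 183) [565.2 153.2  49.2] [123 126 126]
(349, 185) [ 559.1 -275.1   13.8] [196 188 194]
(334, 179) [ 578.2 -223.8   24.1] [68 68 75]
(372, 190) [ 536.9 -344.2   33.5] [79 75 78]
(390, 191) [ 511.8 -361.6  141.3] [13 12 11]
(270, 240) [381.5  -6.8   1. ] [203 199 190]
(100, 230) [420.7 540.2  31.7] [68 68 66]
(330, 150) [ 686.4 -221.2    1.1] [203 200 186]
(230, 140) [728.7 124.   -0. ] [202 199 185]
s (283, 211) [430.3  81.8  38.3]
s (251, 184) [442.  -93.4  35.7]
s (224, 226) [640.3  78.   79.6]
s (284, 250) [546.2 252.5  78.6]
s (197, 175) [ 567.3 -258.3   21.3]
s (196, 130) [ 506.5 -363.7  133.1]
s (240, 280) [674.9 223.6   4.4]
```

View pics/top_c.png

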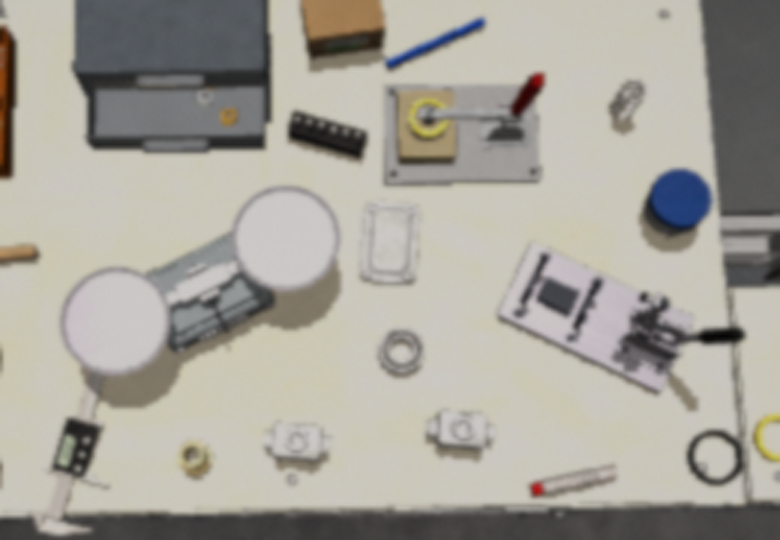

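View pics/side_c.png

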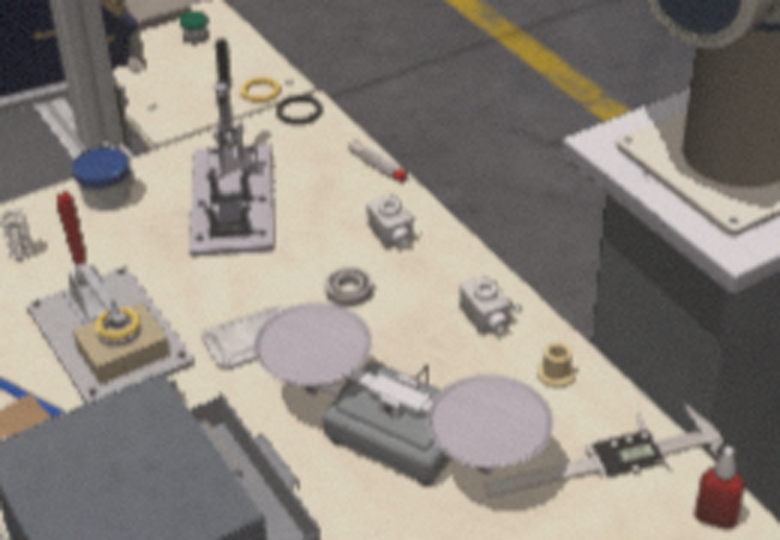

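```bash
python3 - <<'E'
from h import *
t=pickle.load(open('top.pkl','rb'));s=pickle.load(open('side.pkl','rb'))
def rect(p):
    r=cv2.minAreaRect(p.astype(np.float32)); b=cv2.boxPoints(r); e=b[1]-b[0],b[2]-b[1]
    e=max(e,key=np.linalg.norm); return np.round(r[0],1),np.round(r[1],1),round(np.degrees(np.arctan2(e[1],e[0]))%180,1)
for n,im in(('top',t),('side',s)):
    P=pts(im).reshape(-1,3)
    print(n,'bench z',np.median(P[(abs(P[:,0]-480)<40)&(abs(P[:,1]-0)<20)&(P[:,2]<8)][:,2]))
    for nm,c in(('A',(425,66)),('B',(435,-108))):
        q=P[(np.hypot(P[:,0]-c[0],P[:,1]-c[1])<55)]
        print(nm,len(q),'z hist',np.histogram(q[:,2],bins=[-5,5,15,25,33,39,42,50])[0])
        b=q[(q[:,2]>31)&(q[:,2]<40)]; print('  top',rect(b[:,:2]),b.mean(0).round(1), np.median(b[:,2]))
        b=q[(q[:,2]>12)]; print('  all',rect(b[:,:2]))
        b=q[(q[:,2]>41)]; print('  boss',b.mean(0).round(1) if len(b) else 0)
    for nm,c in(('PR',(636,75)),('PL',(546,248))):
        q=P[(np.hypot(P[:,0]-c[0],P[:,1]-c[1])<80)&(P[:,2]>68)&(P[:,2]<95)]
        print(nm,len(q),cv2.minEnclosingCircle(q[:,:2].astype(np.float32)),q.mean(0).round(1),rect(q[:,:2]))
    q=P[(abs(P[:,0]-555)<130)&(abs(P[:,1]+290)<130)&(P[:,2]>7)&(P[:,2]<17)]
    print('plate',len(q),rect(q[:,:2]))
    q=P[(abs(P[:,0]-578)<30)&(abs(P[:,1]+225)<30)&(P[:,2]>20)&(P[:,2]<28)]
    print('rest',len(q),rect(q[:,:2]),q.mean(0))
E
```

```text
top bench z 0.3899764579839484
A 865 z hist [625   7  15  39 127  19  28]
  top (array([423.6,  63.4]), array([54.1, 36.7]), np.float32(81.4)) [423.4  62.   35.8] 35.66056210392799
  all (array([423.1,  62. ]), array([71.3, 37.2]), np.float32(83.5))
  boss [423.5  62.   44.4]
B 861 z hist [603  26  18  42 118  21  28]
  top (array([ 433.4, -116. ]), array([52. , 37.9]), np.float32(84.1)) [ 433.2 -115.4   36. ] 36.23098575800827
  all (array([ 433.4, -115.9]), array([69.3, 37.9]), np.float32(84.1))
  boss [ 434.3 -117.    43.9]
PR 1010 ((632.71240234375, 82.51272583007812), 70.47199249267578) [636.9  71.1  78.5] (array([633.5,  71.6]), array([114.9, 125.1]), np.float32(154.4))
PL 1048 ((554.5878295898438, 239.6958770751953), 68.95514678955078) [549.7 250.3  78.7] (array([550.9, 248.8]), array([116.3, 118.8]), np.float32(154.9))
plate 1216 (array([ 548.9, -284.8]), array([261.3, 237.3]), np.float32(3.8))
rest 105 (array([ 583.3, -230.2]), array([68.6, 32. ]), np.float32(52.6)) [ 584.43156752 -228.02670667   24.60174634]
side bench z 3.4239211795304527
A 640 z hist [321  99  38  42  66 
[... 267 characters left out ...]
y([ 436.2, -109.9]), array([64.6, 39.7]), np.float32(76.2)) [ 438.2 -103.5   36.7] 36.97524725988421
  all (array([ 435.2, -112.7]), array([79.2, 39.9]), np.float32(77.3))
  boss [ 436.8 -112.5   44.4]
PR 874 ((625.0780639648438, 78.09870147705078), 71.3666000366211) [635.6  72.7  80.8] (array([631.1,  74.5]), array([119.4, 125.4]), np.float32(155.3))
PL 1032 ((553.522705078125, 240.8164520263672), 69.62104797363281) [548.9 249.9  80.7] (array([548.3, 248.9]), array([124.3, 115.1]), np.float32(76.8))
plate 653 (array([ 556. , -290.5]), array([257.2, 257.6]), np.float32(179.9))
rest 58 (array([ 580.5, -228.8]), array([71. , 38.8]), np.float32(37.4)) [ 582.68636964 -226.74210489   24.90968155]
```

```bash
cat >> h.py <<'E'
def ortho(im,x0,x1,y0,y1,z,s,fn=None):
    # image: rows down = -x, cols right = -y ; s px/mm
    xs=np.arange(x1,x0,-1/s); ys=np.arange(y1,y0,-1/s)
    Y,X=np.meshgrid(ys,xs)
    H,W=im['depth'].shape; f=H/2/np.tan(np.radians(im['vertical_fov'])/2)
    c=(np.stack([X,Y,np.full_like(X,z)],-1)-im['xyz'])@R.from_rotvec(im['attitude']).as_matrix()
    u=(im['cx']+f*c[...,0]/-c[...,2]).astype(np.float32);v=(im['cy']-f*c[...,1]/-c[...,2]).astype(np.float32)
    o=cv2.remap(im['pixels'],u,v,cv2.INTER_CUBIC)
    if fn: cv2.imwrite('pics/'+fn,o[:,:,::-1])
    return o
E
python3 - <<'E'
from h import *
t=pickle.load(open('top.pkl','rb'));s=pickle.load(open('side.pkl','rb'))
a=ortho(t,440,670,-410,-160,12,3);b=ortho(s,440,670,-410,-160,12,3)
for o,n in((a,'fx_t.png'),(b,'fx_s.png')):
    for k in range(450,670,50):
        cv2.line(o,(0,(670-k)*3),(8,(670-k)*3),(255,0,0),1);
    for k in range(-400,-160,50):
        cv2.line(o,((-160-k)*3,0),((-160-k)*3,8),(255,0,0),1)
    cv2.imwrite('pics/'+n,o[:,:,::-1])
E
```

```text
(no output)
```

View pics/fx_t.png

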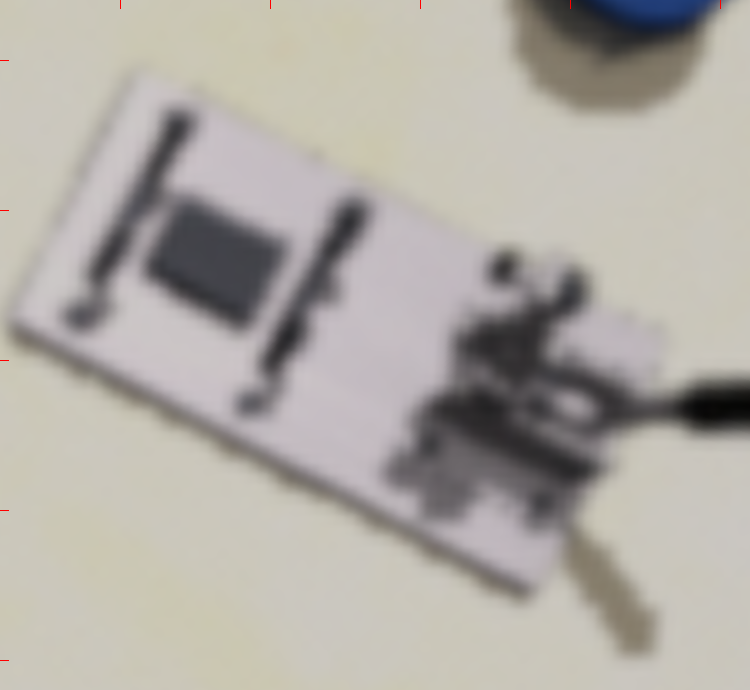

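View pics/fx_s.png

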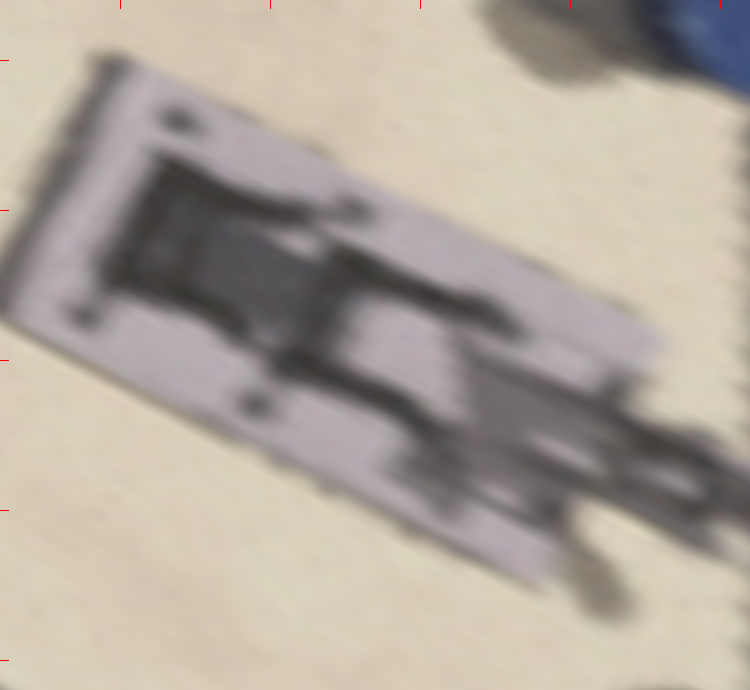

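```bash
python3 - <<'E'
from h import *
o=ctrl.get_obs(); print(R.from_rotvec(o['orientation']).as_matrix().round(3))
t=pickle.load(open('top.pkl','rb'));s=pickle.load(open('side.pkl','rb'))
row=[]
for im in(t,s):
  row.append(np.hstack([ortho(im,380,470,15,115,36,4),ortho(im,390,480,-165,-65,36,4)]))
cv2.imwrite('pics/cast.png',np.vstack(row)[:,:,::-1])
row=[]
for z in (24,55): row.append(ortho(t,530,640,-290,-170,z,4))
cv2.imwrite('pics/nest0.png',np.hstack(row)[:,:,::-1])
E
```

```text
[[-0.957 -0.     0.29 ]
 [-0.29   0.001 -0.957]
 [ 0.    -1.    -0.001]]
```

View pics/cast.png

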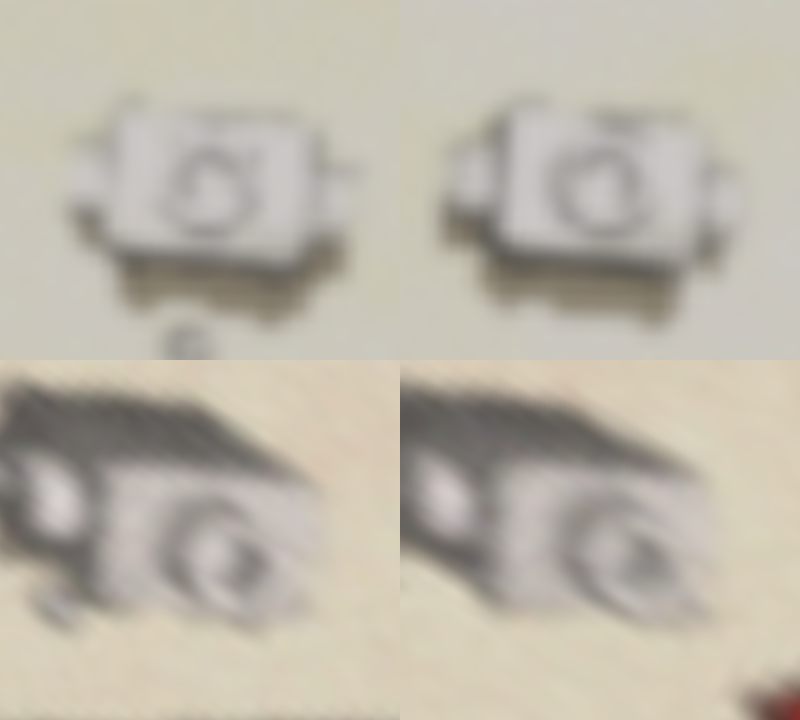

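View pics/nest0.png

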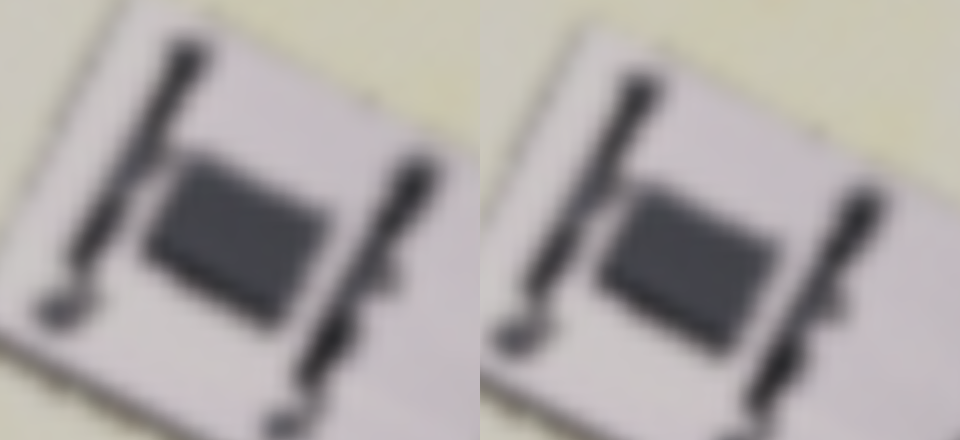

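Call:
{"op": "servo_tool", "data": {
  "moves": "0.03 0.06 0 0 0 8;0.07 0.13 0 0 0 18;0.1 0.19 0 0 0 28;0.13 0.25 -0.02 0 0 38;0.16 0.31 -0.04 0 0 48;0.19 0.37 -0.06 0 0 57;0.22 0.43 -0.08 0 0 65;0.253 0.4825 -0.1 0 0 68.7",
  "hand": 0
}}

```text
t: 1.1
ee_pos: [406.8, -162.9, 158.7]
orientation: [-1.172, 1.264, -1.265]
ft_force: [0.5, 0.2, 0.5]
width: 87.8
```

Call:
{"op": "servo_tool", "data": {
  "moves": "0 0 0 0 0 0;0 0 0 0 0 0;0 0 0 0 0 0"
}}

```text
t: 1.48
ee_pos: [406.0, -165.8, 159.4]
orientation: [-1.17, 1.268, -1.269]
ft_force: [1.0, 1.0, -0.4]
width: 87.6
```

```bash
python3 - <<'E'
from h import *
o=ctrl.get_obs(); M=R.from_rotvec(o['orientation']).as_matrix();print(o['ee_pos'],M.round(3),np.degrees(np.arctan2(M[1,2],M[0,2])),o['qpos'])
E
```

```text
[ 405.99049035 -165.82821535  159.40068521] [[-0.08   0.     0.997]
 [-0.997 -0.    -0.08 ]
 [ 0.    -1.     0.001]] -4.598738617636944 [-4.14824692e-01  2.83631014e-01  2.09113182e+00 -1.86967221e-04
  7.66247744e-01 -3.34426807e-01]
```

Call:
{"op": "servo_tool", "data": {
  "moves": "0.028 0.05 -0.03 0 0 0;0.028 0.0505 -0.07 0 0 0;0.028 0.0505 -0.1 0 0 0;0.028 0.0505 -0.12 0 0 0;0.028 0.0505 -0.133 0 0 0;0.028 0.0505 -0.133 0 0 0"
}}

```text
t: 2.22
ee_pos: [433.8, -114.9, 25.7]
orientation: [-1.171, 1.269, -1.267]
ft_force: [-0.3, 0.4, 0.1]
width: 87.6
```

```bash
python3 - <<'E'
from h import *
t=grab('top'); crop(t,'g1.png',260,350,190,260,8)
s=grab('side'); crop(s,'g1s.png',205,305,130,230,6)
print(ctrl.get_obs()['ee_pos'])
E
```

```text
[ 434.54753237 -114.71604279   26.61102904]
```

View pics/g1.png

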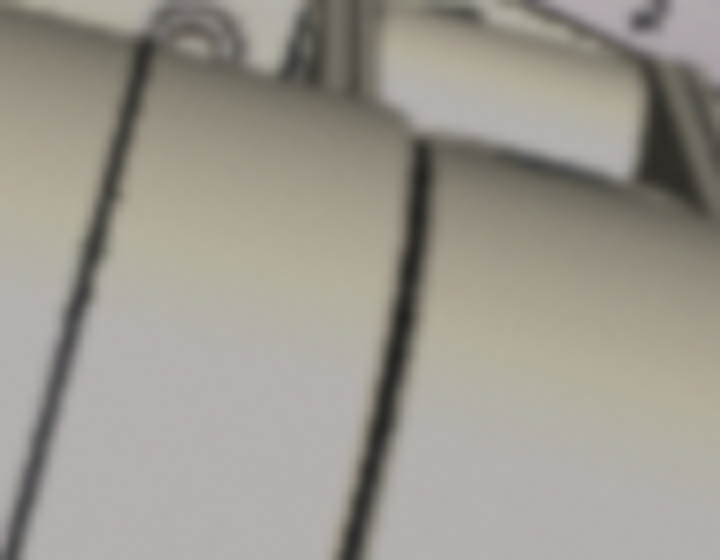

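View pics/g1s.png

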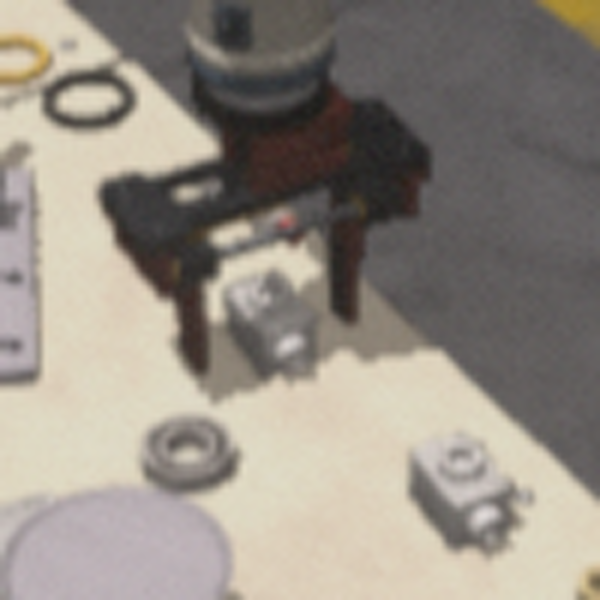

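Call:
{"op": "servo_tool", "data": {
  "moves": "0 0 0 0 0 0;0 0 0 0 0 0;0 0 0 0 0 0;0 0 0 0 0 0;0 0 0 0 0 0;0 0 0 0 0 0",
  "hand": 255
}}

```text
t: 3.08
ee_pos: [434.2, -114.1, 26.1]
orientation: [-1.171, 1.266, -1.266]
ft_force: [-0.2, -0.3, 1.0]
width: 36.1
```

Call:
{"op": "servo_tool", "data": {
  "moves": "0 0 0.05 0 0 0;0.02 0.02 0.1 0 0 0;0.05 0.047 0.13 0 0 0;0.085 0.08 0.134 0 0 0;0.12 0.112 0.134 0 0 0;0.155 0.145 0.134 0 0 0;0.185 0.172 0.134 0 0 0;0.201 0.187 0.134 0 0 0"
}}

```text
t: 4.08
ee_pos: [636.2, 74.5, 159.5]
orientation: [-1.172, 1.266, -1.265]
ft_force: [1.0, 0.4, -0.9]
width: 35.8
```

```bash
python3 - <<'E'
from h import *
s=grab('side'); crop(s,'p1.png',170,320,130,290,4)
print(ctrl.get_obs()['ee_pos'],ctrl.get_obs()['ft_force'])
E
```

```text
[637.74837774  75.64361157 159.67004442] [ 2.44996049  1.70605779 -1.73234978]
```

View pics/p1.png

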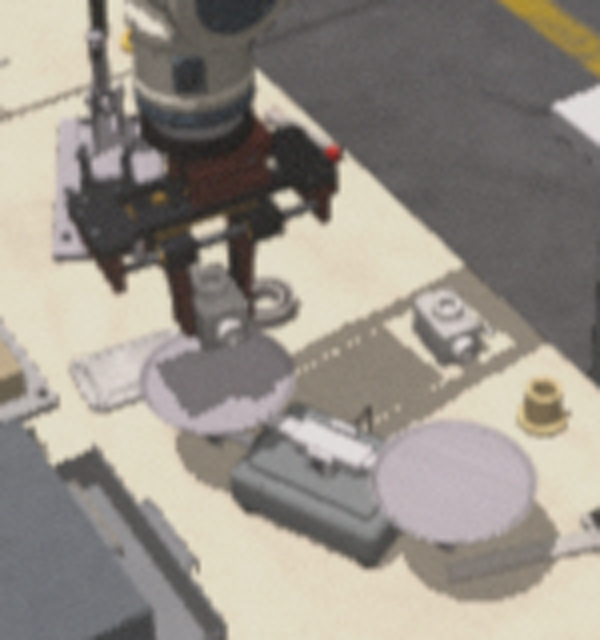

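Call:
{"op": "servo_tool", "data": {
  "moves": "0 -0.002 -0.025 0 0 0;0 -0.002 -0.045 0 0 0;0 -0.002 -0.054 0 0 0;0 -0.002 -0.06 0 0 0;0 -0.002 -0.065 0 0 0;0 -0.002 -0.065 0 0 0"
}}

```text
t: 4.88
ee_pos: [635.4, 70.8, 95.1]
orientation: [-1.171, 1.266, -1.267]
ft_force: [0.7, 0.1, -2.1]
width: 35.9
```

```bash
python3 - <<'E'
from h import *
s=grab('side'); crop(s,'p2.png',170,320,130,290,4)
print(ctrl.get_obs()['ee_pos'],ctrl.get_obs()['ft_force'])
E
```

```text
[635.49679592  70.85617563  95.36659354] [ 0.36513203  0.61706492 -1.58973562]
```

View pics/p2.png

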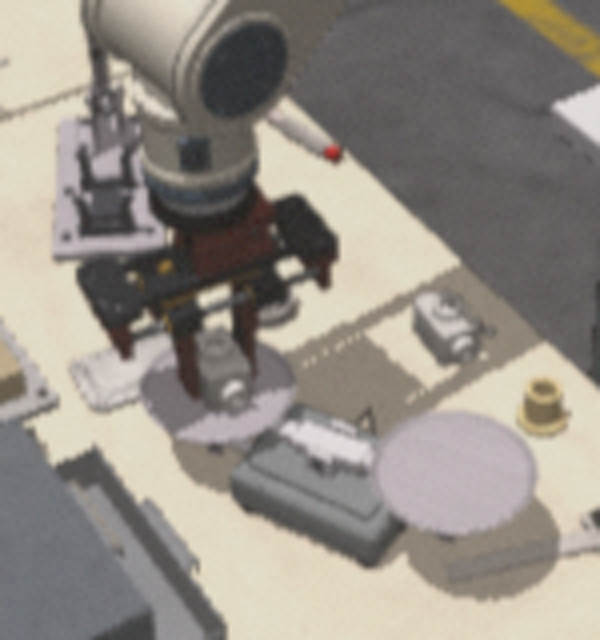

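Call:
{"op": "servo_tool", "data": {
  "moves": "0 0 0 0 0 0;0 0 0 0 0 0;0 0 0 0 0 0;0 0 0 0 0 0;0 0 0.04 0 0 0;0 0 0.09 0 0 0;-0.03 -0.003 0.12 0 0 0;-0.07 -0.006 0.12 0 0 0",
  "hand": 0
}}

```text
t: 5.92
ee_pos: [566.7, 65.0, 218.0]
orientation: [-1.166, 1.262, -1.269]
ft_force: [0.4, 0.9, 0.5]
width: 87.8
```

```bash
python3 - <<'E'
from h import *
s=grab('side'); crop(s,'p3.png',170,320,130,290,4)
o=ctrl.get_obs(); M=R.from_rotvec(o['orientation']).as_matrix();print(o['ee_pos'],M.round(3),np.degrees(np.arctan2(M[1,2],M[0,2])),o['qpos'])
E
```

```text
[559.91068431  64.48161632 215.7350575 ] [[-0.078 -0.003  0.997]
 [-0.997 -0.    -0.078]
 [ 0.    -1.    -0.003]] -4.458129479220406 [9.35393727e-02 3.67102073e-01 1.78656417e+00 9.76847107e-06
 9.90666398e-01 1.71342425e-01]
```

View pics/p3.png

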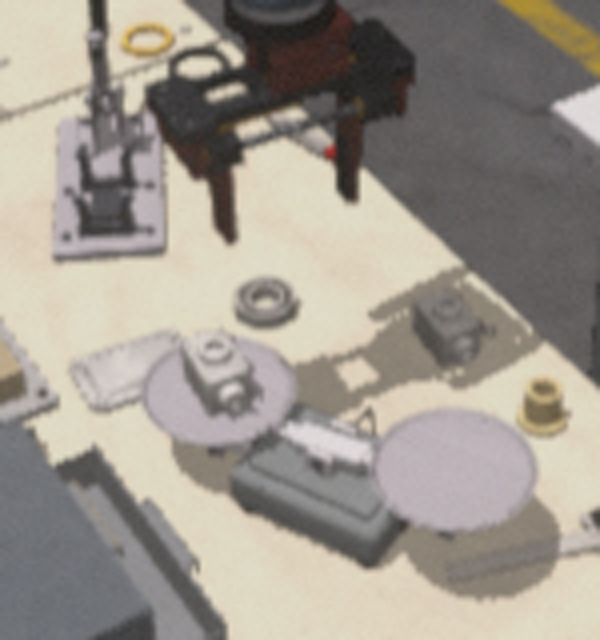

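Call:
{"op": "servo_tool", "data": {
  "moves": "-0.04 0 -0.02 0 0 0;-0.08 0 -0.05 0 0 0;-0.115 -0.001 -0.08 0 0 0;-0.136 -0.002 -0.1 0 0 0;-0.138 -0.002 -0.11 0 0 0;-0.138 -0.002 -0.11 0 0 0"
}}

```text
t: 6.72
ee_pos: [428.2, 63.0, 105.0]
orientation: [-1.171, 1.266, -1.266]
ft_force: [-0.9, -0.2, -0.2]
width: 88.1
```

```bash
python3 - <<'E'
from h import *
o=ctrl.get_obs(); M=R.from_rotvec(o['orientation']).as_matrix();print(o['ee_pos'],M.round(3),np.degrees(np.arctan2(M[1,2],M[0,2])))
E
```

```text
[428.22803063  62.98260711 104.9616212 ] [[-0.078  0.     0.997]
 [-0.997  0.    -0.078]
 [-0.    -1.     0.   ]] -4.466005904933433
```

Call:
{"op": "servo_tool", "data": {
  "moves": "-0.004 0 -0.03 0 0 0;-0.004 0 -0.055 0 0 0;-0.004 0 -0.071 0 0 0;-0.004 0 -0.079 0 0 0;-0.004 0 -0.079 0 0 0"
}}

```text
t: 7.35
ee_pos: [424.2, 63.0, 26.1]
orientation: [-1.171, 1.266, -1.267]
ft_force: [0.2, -0.3, 0.2]
width: 87.9
```

Call:
{"op": "servo_tool", "data": {
  "moves": "0 0 0 0 0 0;0 0 0 0 0 0;0 0 0 0 0 0;0 0 0 0 0 0;0 0 0 0 0 0;0 0 0 0 0 0",
  "hand": 255
}}

```text
t: 8.1
ee_pos: [423.3, 62.9, 26.1]
orientation: [-1.171, 1.266, -1.266]
ft_force: [-0.9, -0.0, 0.6]
width: 35.8
```

Call:
{"op": "servo_tool", "data": {
  "moves": "0 0 0.05 0 0 0;0.01 0.02 0.1 0 0 0;0.03 0.05 0.135 0 0 0;0.055 0.085 0.14 0 0 0;0.08 0.12 0.14 0 0 0;0.105 0.155 0.14 0 0 0;0.12 0.178 0.14 0 0 0;0.125 0.187 0.13 0 0 0"
}}

```text
t: 9.1
ee_pos: [549.0, 251.1, 155.8]
orientation: [-1.171, 1.265, -1.266]
ft_force: [0.4, 0.0, -1.4]
width: 36.0
```

Call:
{"op": "servo_tool", "data": {
  "moves": "0 0 0 0 0 0;0 0 0 0 0 0"
}}

```text
t: 9.35
ee_pos: [547.2, 248.8, 155.5]
orientation: [-1.173, 1.268, -1.267]
ft_force: [0.3, 0.5, -2.1]
width: 35.7
```

```bash
python3 - <<'E'
from h import *
s=grab('side'); crop(s,'p4.png',190,340,150,310,4)
P=pts(s)
for (u,v) in [(288,262),(280,262),(210,226)]: print(P[v,u])
o=ctrl.get_obs(); M=R.from_rotvec(o['orientation']).as_matrix();print(o['ee_pos'],o['ft_force'])
E
```

```text
[520.65350321 239.39685803   0.82825702]
[562.48823793 257.70362143  43.67431975]
[669.80382054  43.22657451  66.98228962]
[547.56595624 248.86720488 155.82647253] [ 0.08156504 -0.50140701 -1.63642911]
```

View pics/p4.png

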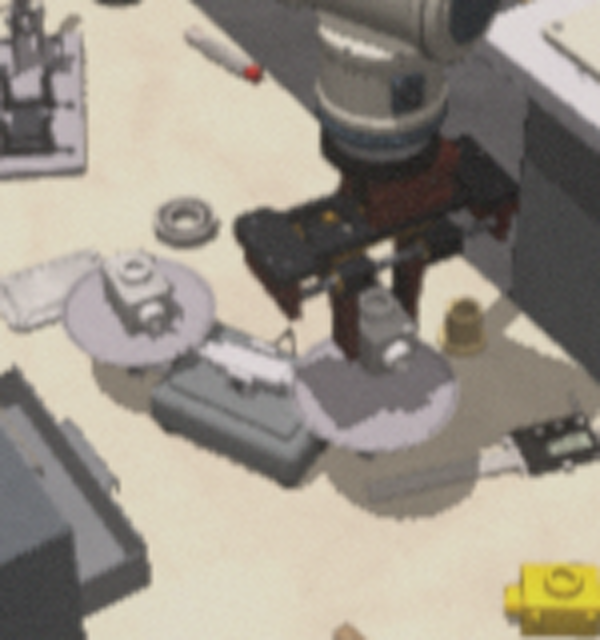

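Call:
{"op": "servo_tool", "data": {
  "moves": "0.001 0.001 -0.02 0 0 0;0.001 0.001 -0.034 0 0 0;0.001 0.001 -0.04 0 0 0;0.001 0.001 -0.044 0 0 0;0.001 0.001 -0.046 0 0 0;0.001 0.001 -0.046 0 0 0"
}}

```text
t: 10.15
ee_pos: [549.4, 251.0, 110.2]
orientation: [-1.171, 1.266, -1.266]
ft_force: [-0.5, -0.6, 0.0]
width: 35.9
```

Call:
{"op": "servo_tool", "data": {
  "moves": "0 0 0 0 0 0;0 0 0 0 0 0;0 0 0 0 0 0;0 0 0 0 0 0;0 0 0.03 0 0 0;0 0 0.07 0 0 0;0 0 0.105 0 0 0;0 0 0.11 0 0 0",
  "hand": 0
}}

```text
t: 11.15
ee_pos: [550.6, 251.5, 222.7]
orientation: [-1.166, 1.264, -1.267]
ft_force: [-0.4, 0.9, -1.5]
width: 88.2
```

Call:
{"op": "servo_tool", "data": {
  "moves": "-0.03 -0.04 0 0 0 0;-0.06 -0.08 0 0 0 0;-0.07 -0.1 0 0 0 0;-0.07 -0.1 0 0 0 0;-0.07 -0.1 0 0 0 0;-0.07 -0.1 0 0 0 0;-0.07 -0.1 0 0 0 0;-0.07 -0.1 0 0 0 0"
}}

```text
t: 12.15
ee_pos: [479.4, 151.3, 219.9]
orientation: [-1.172, 1.266, -1.266]
ft_force: [-0.9, -0.1, -0.2]
width: 87.9
```

```bash
python3 - <<'E'
from h import *
s=grab('side'); crop(s,'p5.png',170,320,150,310,4)
t=grab('top','p5t.png')
for im in(t,s):
    P=pts(im).reshape(-1,3)
    for nm,c in(('PR',(636,72)),('PL',(549,250))):
        q=P[(np.hypot(P[:,0]-c[0],P[:,1]-c[1])<52)&(P[:,2]>55)&(P[:,2]<160)]
        print(nm,np.histogram(q[:,2],bins=np.arange(56,160,6))[0], np.median(q[q[:,2]<95][:,2]))
o=ctrl.get_obs();print(o['t'],o['ee_pos'],o['ft_force'])
E
```

```text
PR [  0   0   0   0  10 414 116   9  11  24  37 126  44  15   0   0   0] 90.26481687171099
PL [ 0 26  4  0  0  0  0  0  0  0  0  0  0  0  0  0  0] 65.67376073927176
PR [  0   2  13   4   0 157 274  20  29  22  42  69  73  28   2   0   0] 92.24623580379642
PL [  0 161 333  21  27  32  49  81  87  35   1   0   0   0   0   0   0] 69.28459127618123
12.25 [479.33648759 151.07133917 220.03712138] [ 0.59811146 -0.28695977  0.16773554]
```

View pics/p5.png

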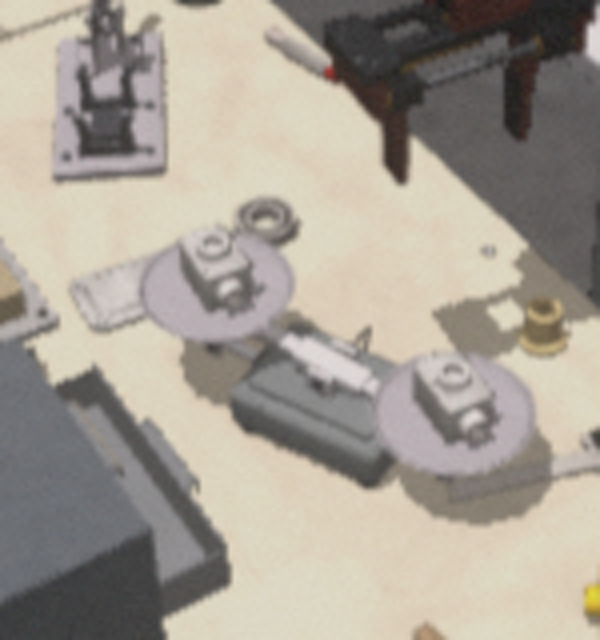

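View pics/p5t.png

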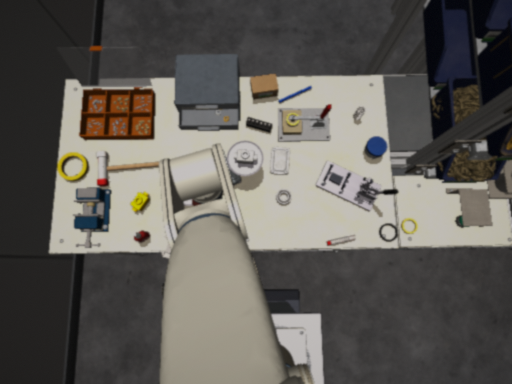

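Call:
{"op": "servo_tool", "data": {
  "moves": "0.03 0.043 0 0 0 0;0.06 0.086 0 0 0 0;0.07 0.0995 0 0 0 0;0.07 0.0995 -0.03 0 0 0;0.07 0.0995 -0.07 0 0 0;0.07 0.0995 -0.1 0 0 0;0.07 0.0995 -0.12 0 0 0;0.07 0.0995 -0.128 0 0 0"
}}

```text
t: 13.25
ee_pos: [548.8, 249.9, 91.1]
orientation: [-1.173, 1.267, -1.266]
ft_force: [-0.3, -1.5, 1.2]
width: 87.9
```

Call:
{"op": "servo_tool", "data": {
  "moves": "0 0 0 0 0 0;0 0 0 0 0 0;0 0 0 0 0 0;0 0 0 0 0 0;0 0 0 0 0 0;0 0 0 0 0 0",
  "hand": 255
}}

```text
t: 14.0
ee_pos: [549.3, 250.4, 92.2]
orientation: [-1.171, 1.266, -1.266]
ft_force: [-0.5, -0.7, -0.4]
width: 36.0
```

```bash
python3 - <<'E'
from h import *
s=grab('side'); crop(s,'p6.png',170,320,150,310,4)
o=ctrl.get_obs();print(o['t'],o['ee_pos'],o['ft_force'],o['width'])
E
```

```text
14.05 [549.32642273 250.40553374  92.20341443] [-0.24568818  0.09905922  1.28957654] 35.916261439806405
```

View pics/p6.png

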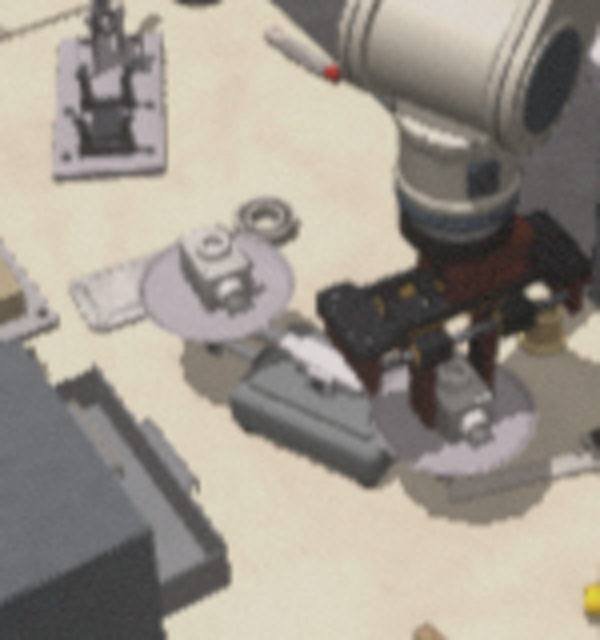

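Call:
{"op": "servo_tool", "data": {
  "moves": "0 0 0.01 0 0 0;0 0 0.022 0 0 0;0 0 0.034 0 0 0;0 0 0.06 0 0 0;0 0 0.1 0 0 0;-0.01 -0.03 0.13 0 0 -3;-0.02 -0.07 0.14 0 0 -6;-0.02 -0.11 0.14 0 0 -9"
}}

```text
t: 15.05
ee_pos: [529.2, 139.7, 234.1]
orientation: [-1.086, 1.379, -1.381]
ft_force: [0.4, -0.3, -3.1]
width: 35.9
```

Call:
{"op": "servo_tool", "data": {
  "moves": "0.005 -0.045 0 0 0 -2;0.01 -0.09 0 0 0 -4;0.015 -0.135 0 0 0 -6;0.02 -0.18 0 0 0 -8;0.03 -0.225 -0.01 0 0 -10;0.035 -0.27 -0.02 0 0 -11.5;0.04 -0.31 -0.03 0 0 -12.5;0.045 -0.345 -0.04 0 0 -13.3"
}}

```text
t: 16.05
ee_pos: [574.4, -206.3, 192.6]
orientation: [-0.949, 1.544, -1.546]
ft_force: [-0.0, -0.7, -1.5]
width: 35.6
```

```bash
python3 - <<'E'
from h import *
o=ctrl.get_obs(); M=R.from_rotvec(o['orientation']).as_matrix();print(o['t'],o['ee_pos'],np.degrees(np.arctan2(M[1,2],M[0,2])),o['width'],o['ft_force'])
E
```

```text
16.05 [ 574.38158835 -206.26184446  192.61985492] -26.830468871488655 35.61628949652131 [-0.01923147 -0.68138682 -1.47705161]
```

Call:
{"op": "servo_tool", "data": {
  "moves": "0.003 -0.012 -0.02 0 0 0;0.006 -0.022 -0.045 0 0 0;0.007 -0.025 -0.065 0 0 0;0.007 -0.025 -0.073 0 0 0;0.007 -0.025 -0.073 0 0 0"
}}

```text
t: 16.68
ee_pos: [581.0, -228.8, 118.6]
orientation: [-0.952, 1.545, -1.543]
ft_force: [-0.4, -0.4, -1.5]
width: 35.8
```

```bash
python3 - <<'E'
from h import *
s=grab('side'); crop(s,'n1.png',150,250,110,220,6)
t=grab('top'); crop(t,'n1t.png',290,410,140,230,6)
o=ctrl.get_obs(); M=R.from_rotvec(o['orientation']).as_matrix();print(o['t'],o['ee_pos'],np.degrees(np.arctan2(M[1,2],M[0,2])),o['width'],o['ft_force'])
E
```

```text
16.775 [ 581.74998408 -229.26819228  119.76226638] -26.73051683301148 36.06620255788486 [ 0.72112181  0.19580567 -2.24621806]
```

View pics/n1.png

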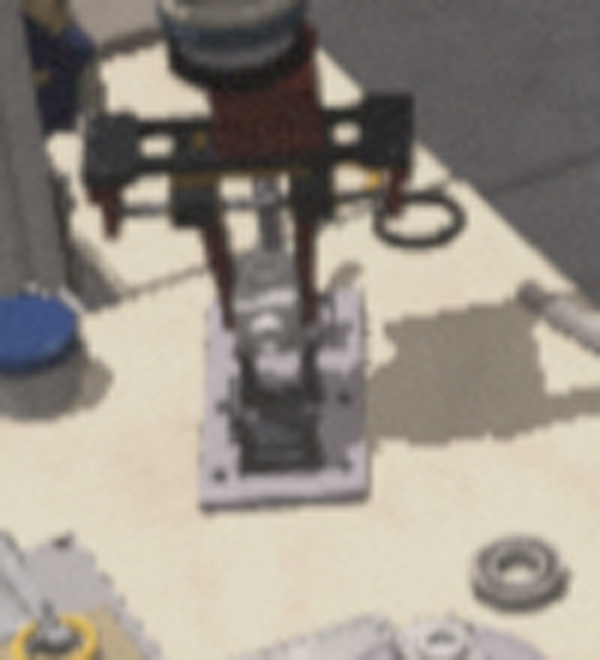

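View pics/n1t.png

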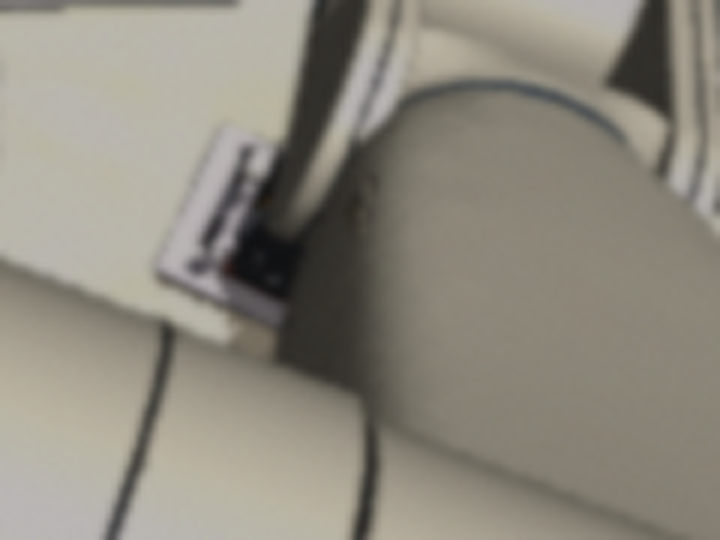

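```bash
python3 - <<'E'
from h import *
s=pickle.load(open('side.pkl','rb')); im0=cv2.imread('pics/side0.png')
def draw(img,F,fn,x0,x1,y0,y1,k):
    o=cv2.resize(img[y0:y1,x0:x1],None,fx=k,fy=k,interpolation=cv2.INTER_CUBIC)
    for p,col in F:
        u,v=proj(s,p); cv2.circle(o,(int((u-x0+.5)*k),int((v-y0+.5)*k)),2,col,-1)
    cv2.imwrite('pics/'+fn,o)
a=np.radians(-26.8); X=np.array([np.cos(a),np.sin(a),0]);Y=np.array([-np.sin(a),np.cos(a),0]);Z=np.array([0,0,1])
c=np.array([581.3,-230.3,0])
pt=lambda x,y,z:c+x*X+y*Y+z*Z
F=[(pt(sx*13,35.2,z),(0,0,255)) for sx in(-1,1) for z in(35,42,55)]
F+=[(pt(sx*13,-28.8,z),(0,255,255)) for sx in(-1,1) for z in(42,55)]
F+=[(pt(sx*48,yy,12),(255,0,0)) for sx in(-1,1) for yy in(52,-148)]
F+=[(pt(sx*48,y,12),(255,0,255)) for sx in(-1,1) for y in range(0,50,10)]
F+=[(pt(0,32,24),(0,255,0)),(pt(0,0,24),(0,255,0))]
draw(im0,F,'ov0.png',165,235,140,205,10)
# current: casting points
o=ctrl.get_obs();c=o['ee_pos']-np.array([0,0,26])
F=[(pt(0,36,18),(0,0,255))]+[(pt(sx*10.5,36,18),(0,255,0)) for sx in(-1,1)]+[(pt(sx*18,26,36),(255,0,0)) for sx in(-1,1)]+[(pt(sx*18,26,0),(255,0,0)) for sx in(-1,1)]
draw(s['pixels'][:,:,::-1],F,'ov1.png',165,235,130,195,10)
E
```

```text
(no output)
```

View pics/ov0.png

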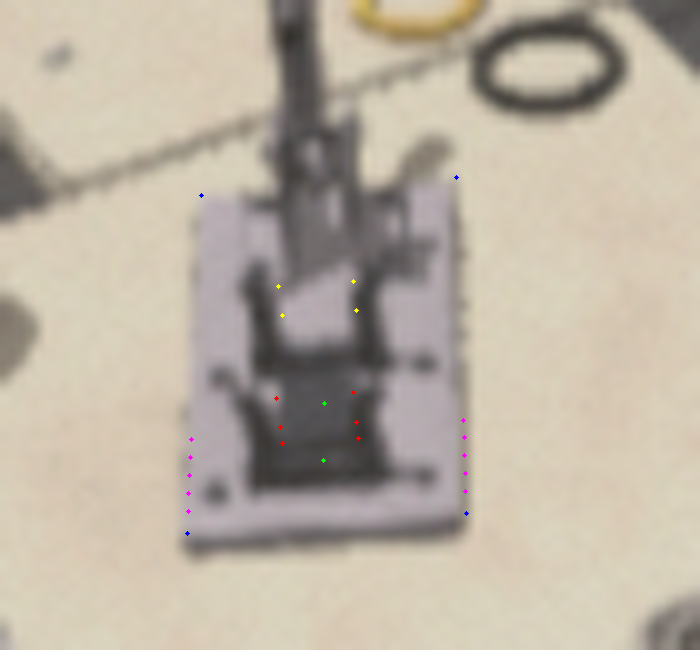

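View pics/ov1.png

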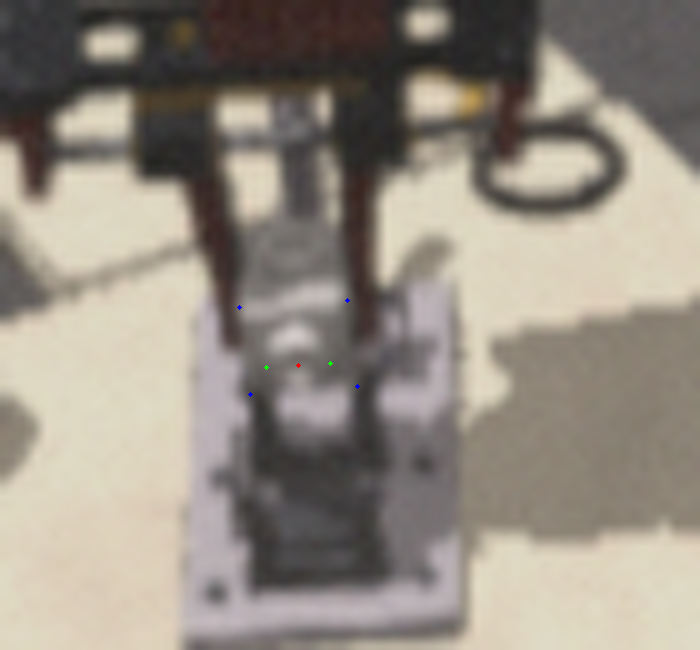

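```bash
python3 - <<'E'
from h import *
t=pickle.load(open('top.pkl','rb'));t['pixels']=cv2.imread('pics/top0.png')
a=np.radians(-26.8); X=np.array([np.cos(a),np.sin(a),0]);Y=np.array([-np.sin(a),np.cos(a),0])
c=np.array([581.3,-230.3,0])
def samp(im,x,y,z):
    p=c+x*X+y*Y+np.array([0,0,z]); u,v=proj(im,p)
    return float(cv2.remap(im['pixels'],np.float32([[u]]),np.float32([[v]]),cv2.INTER_LINEAR).mean())
ys=np.arange(-50,58,2)
print(ys.tolist())
for z in(55,12):
  for x in (24,20,17,0,-17,-20,-24):
    print('z',z,'x',x,[int(samp(t,x,y,z)) for y in ys])
print('plate ends z12 along y'); yy=np.arange(40,64,1.)
for x in(-40,-20,0,20,40): print(x,[int(samp(t,x,y,12)) for y in yy])
xx=np.arange(-64,64,2.)
print(xx.tolist())
for y in(45,15,-15,-60): print(y,[int(samp(t,x,y,12)) for x in xx])
E
```

```text
[-50, -48, -46, -44, -42, -40, -38, -36, -34, -32, -30, -28, -26, -24, -22, -20, -18, -16, -14, -12, -10, -8, -6, -4, -2, 0, 2, 4, 6, 8, 10, 12, 14, 16, 18, 20, 22, 24, 26, 28, 30, 32, 34, 36, 38, 40, 42, 44, 46, 48, 50, 52, 54, 56]
z 55 x 24 [192, 192, 192, 192, 191, 189, 181, 166, 138, 113, 96, 91, 109, 134, 160, 179, 188, 190, 192, 192, 192, 192, 192, 192, 192, 192, 193, 193, 193, 193, 193, 194, 194, 194, 194, 195, 194, 191, 177, 157, 128, 102, 89, 101, 126, 154, 179, 190, 197, 197, 194, 187, 180, 180]
z 55 x 20 [191, 192, 192, 192, 191, 188, 181, 159, 128, 94, 66, 64, 82, 117, 147, 173, 184, 190, 191, 192, 192, 192, 192, 192, 192, 192, 192, 193, 193, 193, 193, 193, 194, 194, 195, 195, 195, 190, 181, 154, 121, 86, 67, 85, 116, 156, 179, 194, 197, 198, 194, 187, 178, 178]
z 55 x 17 [192, 192, 191, 191, 191, 189, 181, 161, 128, 92, 68, 56, 84, 116, 149, 174, 186, 190, 191, 192, 192, 192, 192, 192, 192, 193, 194, 194, 194, 193, 194, 194, 194, 195, 195, 195, 195, 193, 184, 163, 128, 87, 77, 85, 126, 163, 184, 194, 198, 198, 195, 186, 178, 178]
z 55 x 0 [193, 193, 194, 194, 193, 187, 1
[... 4540 characters left out ...]
195, 194, 194, 192, 189, 186, 184, 186, 190, 192, 192, 193, 193]
-15 [196, 196, 195, 193, 185, 174, 149, 129, 136, 151, 174, 189, 194, 196, 197, 197, 198, 198, 198, 198, 198, 194, 189, 171, 146, 111, 80, 68, 66, 70, 72, 71, 73, 74, 74, 72, 73, 74, 78, 85, 105, 131, 155, 179, 187, 192, 192, 192, 192, 192, 192, 192, 192, 190, 188, 184, 181, 181, 187, 191, 193, 193, 194, 194]
-60 [197, 197, 195, 191, 179, 160, 133, 122, 130, 152, 176, 186, 190, 191, 191, 192, 192, 193, 193, 193, 193, 193, 194, 194, 193, 191, 191, 191, 191, 191, 191, 191, 192, 193, 193, 193, 193, 193, 193, 193, 192, 192, 191, 191, 191, 191, 191, 191, 190, 190, 190, 190, 191, 190, 189, 187, 186, 189, 192, 193, 194, 194, 195, 195]
```

Call:
{"op": "servo_tool", "data": {
  "moves": "0 0 0 0 0 0;0 0 0 0 0 0"
}}

```text
t: 17.02
ee_pos: [581.6, -229.6, 119.8]
orientation: [-0.95, 1.543, -1.545]
ft_force: [-0.1, 0.7, -2.8]
width: 36.0
```

```bash
python3 - <<'E'
from h import *
o=ctrl.get_obs(); M=R.from_rotvec(o['orientation']).as_matrix();print(o['t'],o['ee_pos'],np.degrees(np.arctan2(M[1,2],M[0,2])),o['width'],o['ft_force'])
E
```

```text
17.025 [ 581.61824486 -229.62488777  119.76729042] -26.75829095558629 35.95598387052215 [-0.1474412   0.69190875 -2.76888059]
```

Call:
{"op": "servo_tool", "data": {
  "moves": "0 0 -0.02 0 0 0;0 0 -0.034 0 0 0;0 0 -0.04 0 0 0;0 0 -0.046 0 0 0;0 0 -0.05 0 0 0;0 0 -0.05 0 0 0"
}}

```text
t: 17.77
ee_pos: [581.3, -229.6, 68.9]
orientation: [-0.951, 1.545, -1.544]
ft_force: [-0.6, 0.1, -2.2]
width: 36.2
```

Call:
{"op": "servo_tool", "data": {
  "moves": "0 0 -0.004 0 0 0;0 0 -0.008 0 0 0;0 0 -0.012 0 0 0;0 0 -0.015 0 0 0;0 0 -0.015 0 0 0"
}}

```text
t: 18.4
ee_pos: [581.0, -229.5, 53.7]
orientation: [-0.951, 1.545, -1.544]
ft_force: [-0.2, -0.4, -1.5]
width: 36.1
```

```bash
python3 - <<'E'
from h import *
s=grab('side'); crop(s,'n2.png',150,250,110,220,6)
o=ctrl.get_obs(); M=R.from_rotvec(o['orientation']).as_matrix();print(o['t'],o['ee_pos'],o['width'],o['ft_force'],o['moment'])
E
```

```text
18.45 [ 581.22092656 -229.57348172   53.94586554] 35.83733028284726 [-0.09296735  0.02154018 -2.20545841] [-0.05940531 -0.0658167   0.01403771]
```

View pics/n2.png

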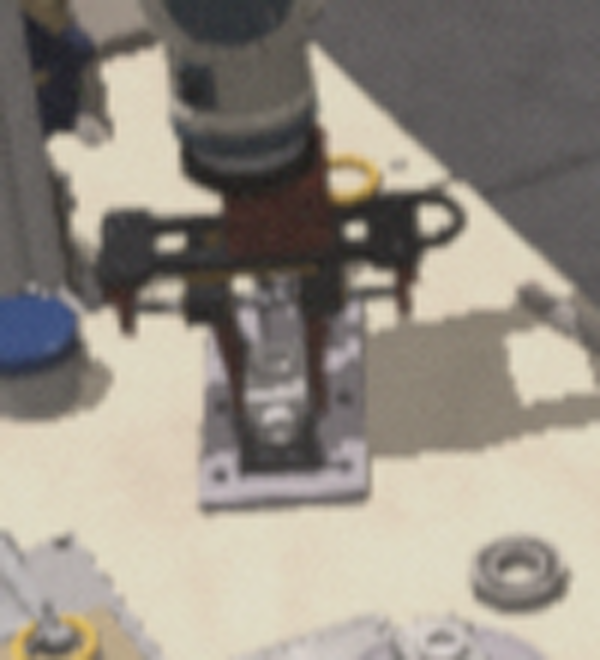

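Call:
{"op": "servo_tool", "data": {
  "moves": "0 0 -0.002 0 0 0;0 0 -0.0035 0 0 0;0 0 -0.004 0 0 0;0 0 -0.004 0 0 0"
}}

```text
t: 18.95
ee_pos: [581.3, -229.6, 50.3]
orientation: [-0.951, 1.544, -1.544]
ft_force: [-0.6, -0.4, 1.2]
width: 35.9
```

Call:
{"op": "servo_tool", "data": {
  "moves": "0 0 0 0 0 0;0 0 0 0 0 0;0 0 0 0 0 0;0 0 0.01 0 0 0;0 0 0.05 0 0 0;0 0 0.1 0 0 0;0 0 0.15 0 0 0;0 0 0.18 0 0 0",
  "hand": 0
}}

```text
t: 19.95
ee_pos: [582.1, -230.0, 233.8]
orientation: [-0.948, 1.541, -1.547]
ft_force: [-0.1, -0.8, -0.1]
width: 87.4
```

```bash
python3 - <<'E'
from h import *
s=grab('side'); crop(s,'n3.png',150,310,110,260,5)
P=pts(s).reshape(-1,3)
for nm,c in(('nest',(581.5,-230)),('PR',(636,72)),('PL',(549,250))):
    q=P[(np.hypot(P[:,0]-c[0],P[:,1]-c[1])<50)&(P[:,2]>10)&(P[:,2]<180)]
    print(nm,np.histogram(q[:,2],bins=np.arange(10,180,6))[0])
q=P[(np.hypot(P[:,0]-581.5,P[:,1]+230)<14)&(P[:,2]>45)&(P[:,2]<80)]; print(q.mean(0),np.median(q[:,2]))
o=ctrl.get_obs();print(o['t'],o['ee_pos'],o['qpos'])
E
```

```text
nest [125  83  32  21  15  24  18  45  64  35  13   1   0   0   0   0   0   0
   0   0   0   0   0   0   0   0   0   0]
PR [  6  14   3   1   2  14   2   0   4 281 114  21  25  26  44  93  44  18
   0   0   0   0   0   0   0   0   0   0]
PL [ 59   7  10   6  14  14   5   0   0   0   0   0   7 555 186   0   0   0
   0   0   0   0   0   0   0   0   0   0]
[ 581.71885134 -228.23008107   68.21564901] 68.80512767993594
20.0 [ 583.6610752  -230.57750197  237.26008628] [-3.95228231e-01  4.27946525e-01  1.63346195e+00  7.25915241e-05
  1.07135506e+00  7.19570298e-02]
```

View pics/n3.png

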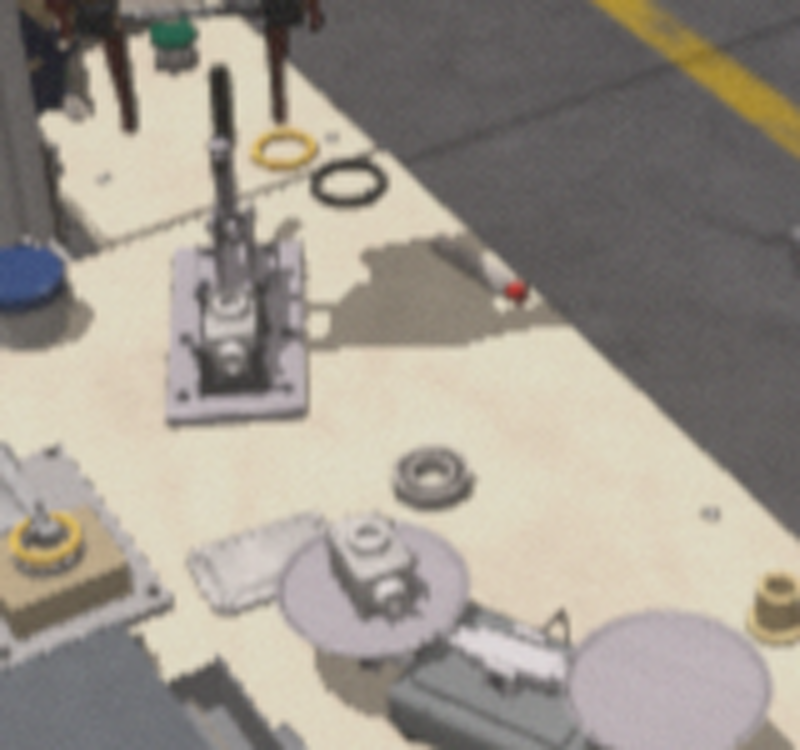

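```bash
python3 - <<'E'
from h import *
s=pickle.load(open('side.pkl','rb')); t=grab('top','h0t.png')
a=np.radians(-26.8); X=np.array([np.cos(a),np.sin(a),0]);Y=np.array([-np.sin(a),np.cos(a),0])
c=np.array([581.6,-229.7,0])
for im,n,(x0,x1,y0,y1) in((s,'hs.png',(165,225,105,165)),(t,'ht.png',(340,420,160,220))):
    k=10 if n=='hs.png' else 9
    o=cv2.resize(im['pixels'][y0:y1,x0:x1,::-1],None,fx=k,fy=k,interpolation=cv2.INTER_CUBIC)
    for phi in (1.27,1.21):
      for r in(50,82,114):
        p=c+(-130-r*np.cos(phi)+4*np.sin(phi))*Y+np.array([0,0,50+r*np.sin(phi)+4*np.cos(phi)])
        u,v=proj(im,p); cv2.circle(o,(int((u-x0+.5)*k),int((v-y0+.5)*k)),3,(0,0,255) if phi>1.25 else (0,255,0),-1)
    u,v=proj(im,c-130*Y+np.array([0,0,50])); cv2.circle(o,(int((u-x0+.5)*k),int((v-y0+.5)*k)),3,(255,0,0),-1)
    cv2.imwrite('pics/'+n,o)
    P=pts(im).reshape(-1,3)
    L=np.stack([(P-c)@X,(P-c)@Y,P[:,2]],-1)
    q=L[(abs(L[:,0])<110)&(L[:,1]<-165)&(L[:,1]>-320)&(L[:,2]>20)&(L[:,2]<260)]; print(n,len(q),q[::max(1,len(q)//12)].round(0).tolist())
    q=L[(abs(L[:,0])<25)&(L[:,1]<-50)&(L[:,1]>-190)&(L[:,2]>60)&(L[:,2]<175)]
    for z in range(60,175,10):
        w=q[(q[:,2]>=z)&(q[:,2]<z+10)]
        if len(w): print(z,len(w),'y',w[:,1].min().round(),w[:,1].max().round(),'x',w[:,0].mean().round(1))
E
```

```text
hs.png 0 []
60 17 y -133.0 -84.0 x -0.9
70 20 y -130.0 -81.0 x 0.3
80 9 y -95.0 -80.0 x 1.1
90 12 y -136.0 -87.0 x 0.4
100 9 y -145.0 -81.0 x -1.0
110 10 y -137.0 -79.0 x -0.9
120 22 y -153.0 -78.0 x -0.2
130 23 y -158.0 -60.0 x 0.2
140 25 y -156.0 -59.0 x 0.1
150 18 y -161.0 -71.0 x 0.0
160 6 y -160.0 -149.0 x 1.2
ht.png 0 []
```

View pics/hs.png

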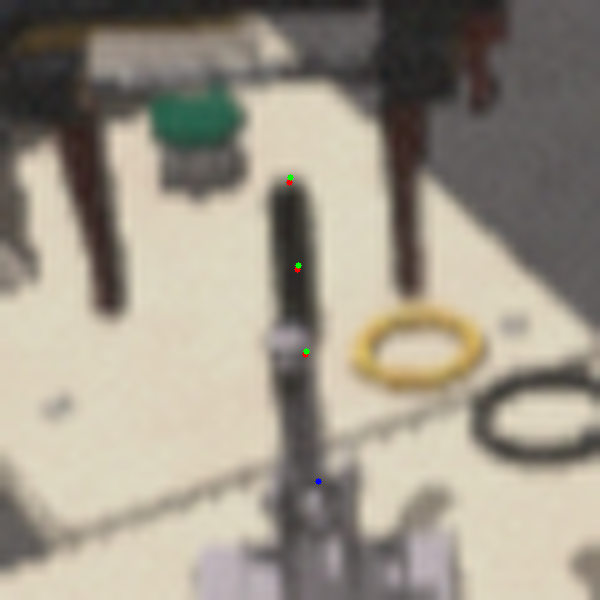

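View pics/ht.png

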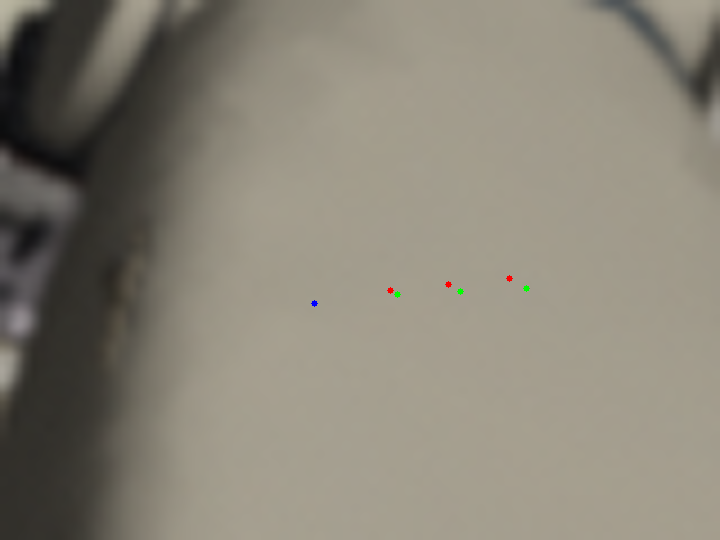

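```bash
python3 - <<'E'
from h import *
a=np.radians(-26.8);Y=np.array([-np.sin(a),np.cos(a)])
c=np.array([581.6,-229.7]); r=90
for th in list(np.arange(0,1.28,.1))+[1.27]:
    p=1.27-th
    y=-130-r*np.cos(p)+12*np.sin(p)+10; z=50+r*np.sin(p)+12*np.cos(p)+19
    print(round(th,2),round(y,1),(c+y*Y).round(1),round(z,1))
E
```

```text
0.0 -135.2 [ 520.6 -350.4] 158.5
0.1 -144.1 [ 516.6 -358.3] 156.5
0.2 -152.7 [ 512.8 -366. ] 153.7
0.3 -161.0 [ 509.  -373.4] 150.0
0.4 -168.9 [ 505.5 -380.4] 145.5
0.5 -176.3 [ 502.1 -387. ] 140.3
0.6 -183.1 [ 499.  -393.1] 134.3
0.7 -189.3 [ 496.3 -398.7] 127.7
0.8 -194.8 [ 493.8 -403.6] 120.5
0.9 -199.6 [ 491.6 -407.8] 112.7
1.0 -203.5 [ 489.8 -411.4] 104.6
1.1 -206.7 [ 488.4 -414.2] 96.1
1.2 -208.9 [ 487.4 -416.2] 87.3
1.27 -210.0 [ 486.9 -417.1] 81.0
```

Call:
{"op": "servo_tool", "data": {
  "moves": "-0.01 -0.02 0 0 0 0;-0.028 -0.055 0 0 0 0;-0.045 -0.09 0 0 0 0;-0.055 -0.105 0 0 0 0;-0.055 -0.105 0 0 0 0;-0.055 -0.105 0 0 0 0",
  "hand": 255
}}

```text
t: 20.8
ee_pos: [526.3, -333.9, 229.6]
orientation: [-0.951, 1.545, -1.543]
ft_force: [0.0, -0.3, -1.0]
width: 31.7
```

```bash
python3 - <<'E'
from h import *
s=grab('side'); crop(s,'k1.png',140,260,80,200,5)
o=ctrl.get_obs(); M=R.from_rotvec(o['orientation']).as_matrix();print(o['t'],o['ee_pos'],M.round(3),o['width'],o['ft_force'])
E
```

```text
20.85 [ 526.58726728 -333.65447062  229.76877577] [[-0.45  -0.     0.893]
 [-0.893  0.001 -0.45 ]
 [-0.    -1.    -0.001]] 27.246947077499346 [-0.53324688  0.49478455  0.04860022]
```

View pics/k1.png

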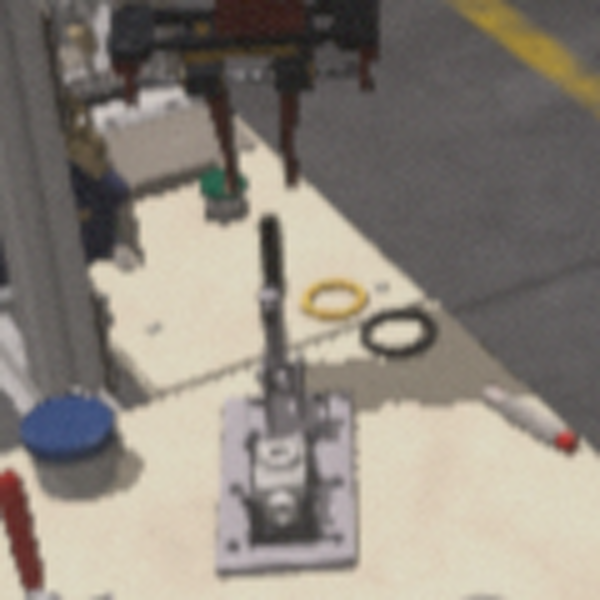

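Call:
{"op": "servo_tool", "data": {
  "moves": "0.001 -0.001 -0.01 0 0 0;0.002 -0.001 -0.03 0 0 0;0.002 -0.001 -0.05 0 0 0;0.002 -0.001 -0.064 0 0 0;0.002 -0.001 -0.068 0 0 0;0.002 -0.001 -0.068 0 0 0"
}}

```text
t: 21.6
ee_pos: [528.3, -335.7, 161.8]
orientation: [-0.951, 1.545, -1.544]
ft_force: [0.1, -0.1, 1.4]
width: 0.5
```

```bash
python3 - <<'E'
from h import *
s=grab('side'); crop(s,'k2.png',140,260,80,200,5)
o=ctrl.get_obs(); print(o['t'],o['ee_pos'],o['width'],o['ft_force'])
E
```

```text
21.65 [ 528.52987364 -335.78791707  162.33311603] 0.5864053106983719 [ 0.64070359  0.36923031 -0.13798453]
```

View pics/k2.png

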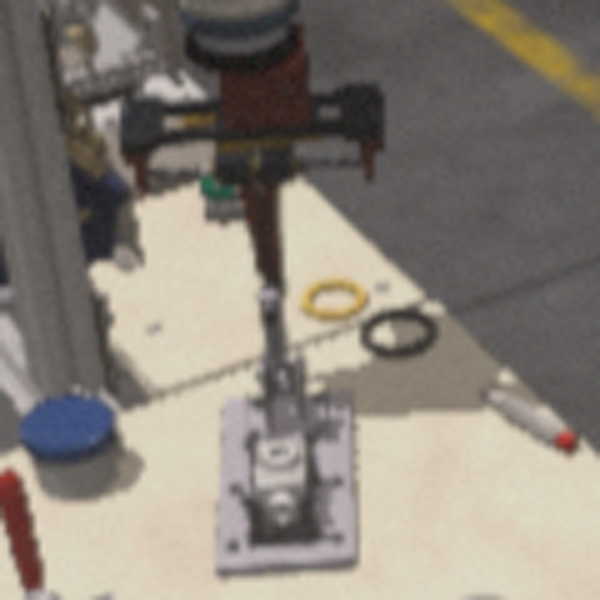

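Call:
{"op": "servo_tool", "data": {
  "moves": "-0.008 -0.0145 -0.0035 0 0 0;-0.012 -0.0225 -0.0055 0 0 0;-0.0155 -0.03 -0.0085 0 0 0;-0.0195 -0.0375 -0.012 0 0 0;-0.023 -0.0445 -0.0165 0 0 0;-0.0265 -0.051 -0.022 0 0 0;-0.0295 -0.0575 -0.028 0 0 0;-0.0325 -0.063 -0.0345 0 0 0"
}}

```text
t: 22.65
ee_pos: [495.6, -398.9, 127.0]
orientation: [-0.951, 1.545, -1.544]
ft_force: [0.2, 0.8, -0.4]
width: 0.2
```

```bash
python3 - <<'E'
from h import *
s=grab('side'); crop(s,'k3.png',140,260,80,200,5)
o=ctrl.get_obs(); print(o['t'],o['ee_pos'],o['width'],o['ft_force'])
E
```

```text
22.7 [ 494.8301407  -399.15253588  126.14538106] 0.5989003186521579 [ 0.33308584 -0.80355716 -0.4956511 ]
```

View pics/k3.png

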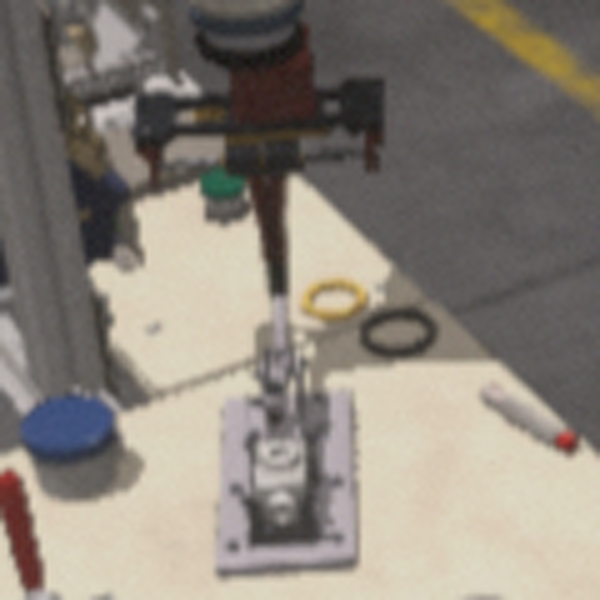

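Call:
{"op": "servo_tool", "data": {
  "moves": "-0.002 -0.0045 -0.0065 0 0 0;-0.004 -0.009 -0.0145 0 0 0;-0.006 -0.0125 -0.0225 0 0 0;-0.007 -0.0155 -0.031 0 0 0;-0.008 -0.0175 -0.04 0 0 0;-0.0085 -0.018 -0.045 0 0 0;-0.0085 -0.018 -0.046 0 0 0"
}}

```text
t: 23.58
ee_pos: [487.0, -416.6, 81.2]
orientation: [-0.951, 1.545, -1.544]
ft_force: [-1.6, -0.6, 2.7]
width: 0.5
```

```bash
python3 - <<'E'
from h import *
s=grab('side'); crop(s,'k4.png',140,260,80,200,5)
o=ctrl.get_obs(); print(o['t'],o['ee_pos'],o['width'],o['ft_force'])
E
```

```text
23.625 [ 487.07908687 -416.57583314   81.30421213] 0.4826116120854632 [ 0.4299255  -0.16926192  0.65095573]
```

View pics/k4.png

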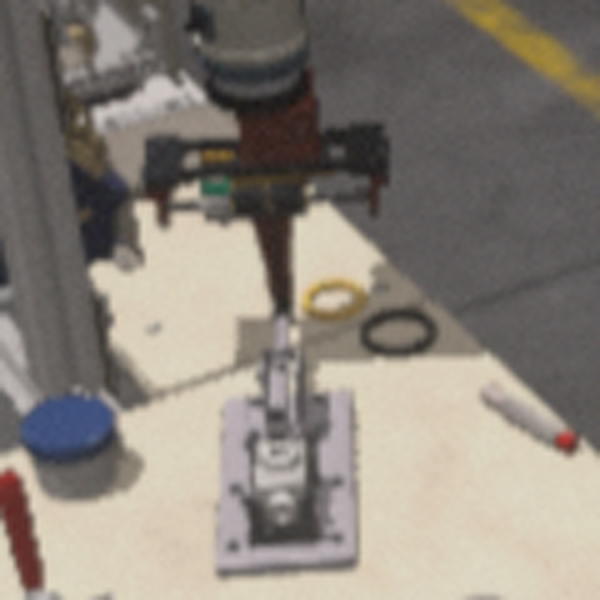

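Push slightly further in small steps to confirm it reaches the stop, watching the force.

Call:
{"op": "servo_tool", "data": {
  "moves": "0 0 -0.001 0 0 0;0 0 -0.002 0 0 0;0 0 -0.002 0 0 0"
}}

```text
t: 24.0
ee_pos: [487.5, -416.7, 81.0]
orientation: [-0.951, 1.544, -1.545]
ft_force: [-3.5, 2.5, 9.1]
width: 0.6
```

Call:
{"op": "servo_tool", "data": {
  "moves": "0 0 -0.001 0 0 0;0 0 -0.001 0 0 0"
}}

```text
t: 24.25
ee_pos: [487.5, -416.8, 80.8]
orientation: [-0.951, 1.544, -1.545]
ft_force: [-4.8, 3.5, 16.9]
width: 0.5
```

Call:
{"op": "servo_tool", "data": {
  "moves": "0 0 0.01 0 0 0;0 0 0.04 0 0 0;0 0 0.09 0 0 0;-0.02 0.02 0.13 0 0 0;-0.06 0.06 0.16 0 0 0;-0.1 0.1 0.16 0 0 0;-0.1 0.1 0.16 0 0 0;-0.1 0.1 0.16 0 0 0"
}}

```text
t: 25.25
ee_pos: [388.0, -317.2, 239.3]
orientation: [-0.95, 1.542, -1.546]
ft_force: [0.5, 0.2, 0.3]
width: 0.4
```

```bash
python3 - <<'E'
from h import *
s=grab('side','k5full.png'); crop(s,'k5.png',150,310,100,260,4)
a=np.radians(-26.8); X=np.array([np.cos(a),np.sin(a),0]);Y=np.array([-np.sin(a),np.cos(a),0])
c=np.array([581.6,-229.7,0]); P=pts(s).reshape(-1,3); px=s['pixels'].reshape(-1,3)
L=np.stack([(P-c)@X,(P-c)@Y,P[:,2]],-1)
q=L[(abs(L[:,0])<15)&(L[:,1]<-175)&(L[:,1]>-260)&(px.max(1)<70)]; print('grip',len(q),np.median(q,0),q.min(0),q.max(0))
q=L[(np.hypot(L[:,0],L[:,1])<11)&(L[:,2]>55)&(L[:,2]<80)]; print('boss',q.mean(0))
o=ctrl.get_obs(); print(o['t'],o['ee_pos'],o['width'],o['ft_force'])
t=grab('top','k5t.png')
E
```

```text
grip 12 [  -1.78707271 -202.79479345   65.63726745] [  -3.57516845 -221.98155522   60.83901832] [   0.77835049 -177.41407628   70.26277948]
boss [ 0.81639073  0.11688366 68.45246319]
25.3 [ 388.40462467 -317.50817142  239.12837359] 0.2254563075306572 [-0.6653957   0.10571582  0.51820666]
```

View pics/k5.png

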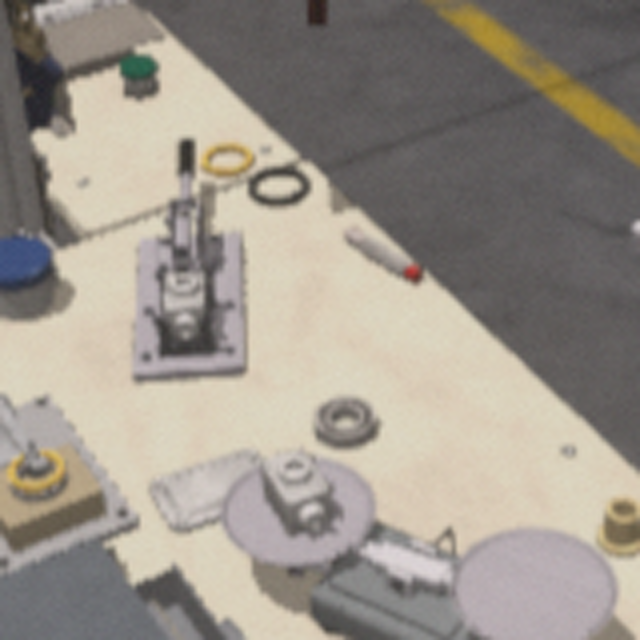

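View pics/k5t.png

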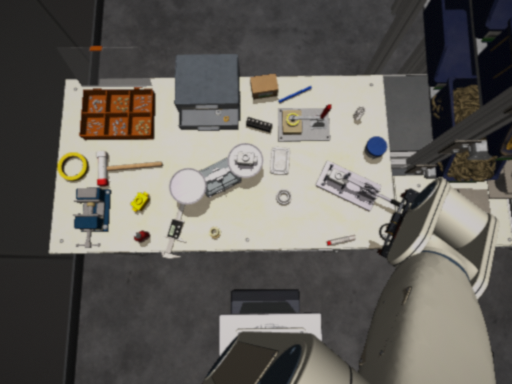

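```bash
python3 -c "
from workcell import ctrl
print(ctrl.close_job())"
```

```text
the job is handed in; nothing more can be done
None
```

I weighed both castings, seated the heavier one in the drilling cradle, locked the clamp on it and handed the job in at about 25 s of the 67 s allowed. I got no verdict back.

- **Weighing:** I set casting B on the right pan and casting A on the left, then let go. With the beam at rest, the left pan read about 67 mm high and the right about 91 mm, so casting A is the heavier.
- **Seating:** Casting A went into the cradle without resistance. After release its boss top measured 68.5 mm high (68 expected), about 1 mm from the nest centre.
- **Clamp:** I pushed the black handle to its stop, where the force rose to about 17 N with no further movement, and it stayed down after I withdrew. The grip measured about 65 mm high, against about 62 mm for a level handle. The side camera reads about 3 mm high at bench level, so I take the handle as level. I had no way to measure the tip's pressing force directly.
- **Lighter casting and other things:** Casting B still stands upright on the right pan. In the last pictures nothing else on the bench looks moved, and the arm is clear of everything.

No check failed. The nest position from different features and views differed by 1–3 mm, within the roughly 2.5 mm play or close to it. The clean entry and the measurement after seating settled it.

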